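# Tighten the union nut on the bench gas manifold

### The job

The steel hex nut on the leaning brass outlet of the blue gas manifold is loose. Run it down clockwise with the fingers until it is finger-tight, then use the open-ended wrench (not the fingers) to tighten it clockwise the rest of the way, up to its firm stop. Lay the wrench flat back in the middle of its black rubber mat, and leave the amber bottle, white dish and green tin where they stand.

Things in the scene. Friction and masses are not known exactly. Their poses are not given: they have to be found in the camera images.
- manifold: blue gas manifold on a fixed steel foot plate 130 x 170 x 8 mm; block 90 x 130 mm, top at 68 mm. Origin: centre of the plate's underside. Its brass outlet leans 30 degrees from vertical towards the manifold's -x; below the nut it is a neck 22 mm in diameter, then a 44 mm shoulder starting 39 mm below the nut's centre along the axis. Capped side ports reach 90 mm out in y, below 55 mm.
- nut: captive steel hexagon nut on the leaning outlet, 34 mm across flats, 20 mm high along its axis. Origin: its centre. z: outlet axis, outwards. x: normal to one flat (red paint mark there), flats every 60 degrees about z. A brass hose tail, 17 mm diameter or less, stands out of it to 26 mm above its centre. Free room all around and 14 mm under it. It does not move along its axis.
- run_down (a joint): free turn of the nut in rad, clockwise seen from outside (negative about the nut's z) counts up; starts at 0 to 0.8, comes to finger-tight at 2.2, where it stops turning freely. Little friction (0.12 N m).
- tighten (a joint): further clockwise turn of the nut past finger-tight, in rad, nut and tail together; needs about 0.4 N m, stays where it is left, firm stop at 0.75. It starts somewhere from 0 to 0.2. The nut's total angle is run_down + tighten.
- wrench: loose steel open-ended wrench, 210 mm long, 10 mm thick, 0.2 kg, red stripe on its handle, flat on the mat. Origin: centre of the open jaw, at the underside. z: upper face. Handle along -x, 20 mm wide, from x = -48 to -187 mm (end 24 mm wide). Jaw opens to +x: parallel faces 35.6 mm apart in y, from the jaw floor at x = -21 mm to x = +11 mm, then flaring to tips at x = +24 mm; head 63 mm wide.
- wrench_mid (a point): the middle of the wrench: 80 mm from the jaw centre along the handle, at half its thickness; axes as the wrench.
- mat: black rubber mat, fixed, 280 (x) x 120 (y) x 4 mm. Origin: centre of its underside.
- tray: aluminium parts tray, fixed, 200 x 120 x 18 mm, with tweezers and findings in it; not part of the job. Origin: centre of its underside.
- flux: amber glass bottle, 38 mm diameter, 80 mm tall, loose; leave it alone. Origin: centre of its underside.
- dish: white ceramic bowl, 66 mm across, 30 mm tall, loose; leave it alone. Origin: centre of its underside.
- tin: green round tin, 52 mm diameter, 45 mm tall, loose; leave it alone. Origin: centre of its underside.
There are look-alikes about, which are no part of the job. What is shaped like the manifold but brown is not meant. There is more than one size of the wrench; the job needs the larger.

How it is judged (in metres and radians):
On the way, in this order (a step that is already met when the one before it is completed fails the run):
1. the nut is run down to finger-tight (value of joint run_down above 2.08 rad), for 0.1 s.
2. the wrench, on the nut, has tightened it up to its stop (value of joint run_down above 2.05 rad and value of joint tighten above 0.62 rad and contact force between wrench and nut above 0.5 N).
At the end, for the whole second after the job is handed in: the nut is finger-tight (run_down above 2.05 rad) and tightened to its stop (tighten above 0.62 of 0.75 rad); the wrench lies flat and still on the mat, its middle within 100 mm (x) and 50 mm (y) of the mat's centre (value of joint run_down above 2.05 rad and value of joint tighten above 0.62 rad and x of wrench_mid in the frame of mat between -0.1 and 0.1 m and y of wrench_mid in the frame of mat between -0.05 and 0.05 m and z of wrench_mid in the frame of mat below 0.018 m and angle between wrench's own z axis and vertical below 0.12 rad and linear speed of wrench below 0.02 m/s); the robot touches nothing.
It fails at once if the wrench is used on the nut before it is finger-tight (run_down below 1.7 rad) (contact force between wrench and nut above 1 N and value of joint run_down below 1.7 rad).
It fails at once if fingers or arm turn the nut past finger-tight without the wrench (tighten moving on above 0.35 rad while they press on the nut) (contact force between any of the fingers, the arm and nut above 1 N and value of joint tighten above 0.35 rad and velocity of joint tighten above 0.05 rad/s).
It fails at once if the bottle, dish or tin is moved by more than 15 mm (distance of any of flux, dish, tin from where it was at the start of the episode above 0.015 m).
It also fails if it takes over 72 s, if anything falls off the work surface, if the arm or the gripper's body presses on something with over 40 N, if the wrist force passes 120 N, or if a joint passes its speed limit or range.

### The arm

A 7-joint arm with a two-finger parallel gripper is mounted at the origin on the work surface. World frame = base frame: x ahead of the robot, y to its left, z up, the work surface at z = 0. Lengths are in m, angles in degrees, forces in N, time in s.
With the tool pointing down it reaches from about 0.425 to 0.875 m from the base axis. Payload 4.7 kg.
Tool frame: the origin (TCP) lies at the very end of the fingers, on their centre line; the grasp point (between the pads) lies 19 mm behind it; z points along the fingers, y is the line along which they close (so a half turn about z gives the same grasp; the last joint's range is limited). The gripper opens to 87 mm and grips with 3 to 60 N. Pads are 19 mm wide; open, the fingers measure 117 mm over their backs; the gripper's body (75 mm by 190 mm) begins 51 mm behind the grasp point.
Start: joints at [0.808, 18.392, -4.016, 83.108, 1.295, 78.541, -3.26], TCP at [0.65, -0, 0.223] pointing down, gripper open.
Joint ranges: [-163.93, 163.93], [-17.29, 119.83], [-79.2, 71.16], [3.27, 140.29], [-89.18, 269.18], [5.43, 117.66], [-154.24, 154.24]. Speed limits (degrees/s): [147.25, 147.25, 180, 180, 180, 180, 180].

### API

Orientations are given as [roll, pitch, yaw] about the fixed x, y, z axes, in that order (R = Rz(yaw) Ry(pitch) Rx(roll)).
In Python, from cell import get_obs, cams, ticket, finder gives the robot as it stands.
- The arm moves only by the shell command python3 -m creep 'ROWS' [FORCE]. ROWS is text: rows parted by semicolons, each of 5 numbers parted by spaces: the shift along the world's x, y, z in m, then the turn about the world's z in degrees, then the finger opening in m, from 0 to 0.087. A call has 1 to 8 rows; each row shifts and turns the commanded pose from where the row before left it; what a row does not reach is not made up. A row lasts 1/8 s, in which the tool goes at most 62.5 mm and 10.7 degrees, less where a joint would pass 70% of its speed; a pose out of reach is approached as far as the arm can. A call with a gripper value outside its range is refused whole. The fingers move at their own pace and stop on an object; FORCE is the grip in N (left out, the last holds). Time passes only in rows, so rows that do not move let the fingers close. It gives the time, the measured TCP pose, the force, the opening and the grip force at its end, in the units of the state.
- get_obs(): the state, without advancing time (a new reading comes with each control period).
- cams.read_camera(name): name is "scene" or "side" or "wrist"; returns the picture (420x560x3 uint8, red, green, blue); there is no depth.
- cams.calibration(name): a dict with "fx", "fy", "cx", "cy" (pixels), "extrinsics" (4x4, takes a point from world to camera coordinates). Camera axes: x right, y down, z forward; pixel columns grow to the right and rows downward; lengths in m; the calibration is good to about 2 mm. The wrist camera is an equidistant fisheye: a pixel r from the principal point sees the ray r / f radians off the axis. A picture is of the moment at which its call begins: read the wrist's pose just before it. calibration takes no time and is no camera call; for the wrist camera it gives the pose at the moment of the call.
- ticket.sign_off(): hands the job in; it is judged then, once.
Trained networks look in the newest picture that a camera, given by its name, has taken for a name from the list of things; names that differ only in an ending like _2 or _b are one class to them, and where a whole thing is asked for, a point or a joint stands for the part that bears it (a point fixed in the world has none). Each returns a list of dicts, best first, with "p" (0 to 1); they miss things now and then, are a little off and sometimes report something else, mostly with a low value. They report only what shows in the picture. A call takes as long as a camera call. They do not tell look-alikes from the thing itself.
- finder.masks_of(name, camera): "mask" (420x560 bool, what is visible of it) and "xy" ([column, row] in pixels, amid what is visible of it).
- finder.tip_of(name, camera): "xy" ([column, row] in pixels: a listed point, or the origin of a listed thing).
The state is a dict: "time_s": time; "qpos": joint angles; "joint_velocities": joint speeds; "effort": joint torques, N m; "tool_pos": TCP position; "tool_rot": TCP orientation; "force": force on the tool from outside, world axes, zero at the start; "wrist_torque": the same for the moment, N m; "grip_width": finger opening in m; "grasp_force": force on a finger pad.
Only numpy, scipy, OpenCV 4.12 (cv2) and the standard library are available. Lean on these libraries where they do the work, as an engineer would, in place of code of your own. Each camera call takes 0.05 s, during which the arm holds its last target. There are 200 camera calls.

## Working session

There is one attempt and no reset: what is moved stays moved. The work goes in short steps, Python scripts to look and compute and a shell command to move; the robot and the scene stay as the last step left them, time stands still between calls to the robot, and variables do not carry over. Pictures are saved under pics/ and viewed, at most 10 in all, crops included, and the job is handed in when it is done.

```bash
ls; mkdir -p pics
cat > h.py <<'E'
import numpy as np, cv2
from cell import get_obs, cams, ticket, finder
def cal(n):
    c=cams.calibration(n); return c,np.array(c["extrinsics"])
def shot(n,f=None):
    im=np.array(cams.read_camera(n))
    if f: cv2.imwrite(f,cv2.cvtColor(im,cv2.COLOR_RGB2BGR))
    return im
def ray(n,xy,ce=None):
    c,E=ce or cal(n); u=(xy[0]-c["cx"])/c["fx"]; v=(xy[1]-c["cy"])/c["fy"]
    if n=="wrist":
        r=np.hypot(u,v); d=np.array([u,v,0])*(np.sin(r)/max(r,1e-9))+[0,0,np.cos(r)]
    else: d=np.array([u,v,1.])
    R=E[:3,:3]; o=-R.T@E[:3,3]; d=R.T@d; return o,d/np.linalg.norm(d)
def atz(n,xy,z,ce=None):
    o,d=ray(n,xy,ce); return o+d*(z-o[2])/d[2]
def proj(n,P,ce=None):
    c,E=ce or cal(n); p=E[:3,:3]@np.asarray(P,float)+E[:3,3]
    if n=="wrist":
        th=np.arctan2(np.hypot(p[0],p[1]),p[2]); s=th/np.hypot(p[0],p[1])
        return np.array([c["cx"]+c["fx"]*p[0]*s,c["cy"]+c["fy"]*p[1]*s])
    return np.array([c["cx"]+c["fx"]*p[0]/p[2],c["cy"]+c["fy"]*p[1]/p[2]])
def tri(rs):
    A=sum(np.eye(3)-np.outer(d,d) for o,d in rs); b=sum((np.eye(3)-np.outer(d,d))@o for o,d in rs)
    P=np.linalg.solve(A,b); return P,[np.linalg.norm(np.cross(P-o,d)) for o,d in rs]
E
python3 - <<'E'
from h import *
np.set_printoptions(precision=3,suppress=True)
ims=[shot(n,f"pics/{n}0.png") for n in("scene","side","wrist")]
a=cv2.imread("pics/scene0.png");b=cv2.imread("pics/side0.png")
cv2.imwrite("pics/both.png",cv2.resize(np.vstack([a,b]),None,fx=.71,fy=.71))
for n in("scene","side","wrist"):
    print(n,cal(n)[0]["fx"],cal(n)[1][:3].tolist())
    for t in("manifold","nut","wrench","wrench_mid","mat","flux","dish","tin","tray"):
        print(t,[(np.round(r["xy"]).tolist(),round(r["p"],2)) for r in finder.tip_of(t,n)])
print(get_obs())
E
```

```text
pics
scene 391.27146951169067 [[0.8469307774621585, 0.5317030967616023, 0.00027400997312762446, -0.4482841205087355], [0.3603897350270746, -0.5736728168480743, -0.7355397596980809, -0.11821134145346204], [-0.3909315759496259, 0.6230500109170354, -0.6774815029370351, 1.4506673972964366]]
manifold [([362.0, 160.0], 0.87), ([302.0, 217.0], 0.69), ([302.0, 139.0], 0.69)]
nut [([305.0, 281.0], 0.74), ([351.0, 129.0], 0.62), ([285.0, 190.0], 0.41), ([294.0, 105.0], 0.41)]
wrench [([243.0, 284.0], 0.87), ([155.0, 325.0], 0.64)]
wrench_mid [([176.0, 335.0], 0.98), ([220.0, 273.0], 0.84)]
mat [([219.0, 276.0], 0.89)]
flux [([307.0, 282.0], 0.68)]
dish [([350.0, 224.0], 0.48)]
tin [([333.0, 254.0], 0.77)]
tray [([300.0, 219.0], 0.71), ([306.0, 177.0], 0.65)]
side 431.7888147395544 [[-0.9526429265356762, -0.30408998061184506, 0.0008591932438477122, 0.49527618614493735], [-0.22463722477809528, 0.7018259747404574, -0.6760017887724876, 0.19075101378204484], [0.2049623667055445, -0.6441813291854205, -0.7368994798229723, 1.469517495544948]]
manifold [([298.0, 373.0], 0.96), ([205.0, 340.0], 0.89), (
[... 683 characters left out ...]
nifold [([213.0, 146.0], 0.61)]
nut [([123.0, 152.0], 0.56)]
wrench []
wrench_mid []
mat [([335.0, 73.0], 0.37)]
flux [([319.0, 298.0], 0.94)]
dish [([335.0, 74.0], 0.71)]
tin [([343.0, 200.0], 0.76)]
tray []
{'time_s': 1.5, 'qpos': array([ 0.807, 18.391, -4.019, 83.108,  1.296, 78.54 , -3.261]), 'joint_velocities': array([ 0.017, -0.034,  0.001,  0.003,  0.006,  0.038,  0.051]), 'effort': array([  0.001, -49.109,  -0.402, -31.276,  -0.064,   0.034,   0.   ]), 'tool_pos': array([0.65 , 0.   , 0.223]), 'tool_rot': array([179.994,   0.003,  90.003]), 'force': array([-0.365, -0.22 ,  0.707]), 'wrist_torque': array([ 0.018, -0.026,  0.049]), 'grasp_force': 0.0, 'grip_width': 0.08689395523853576}
```

View pics/scene0.png

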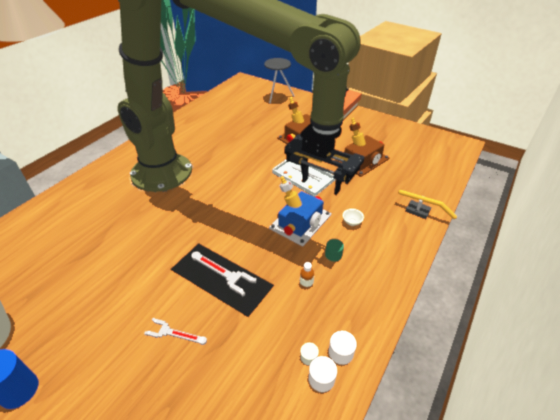

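View pics/side0.png

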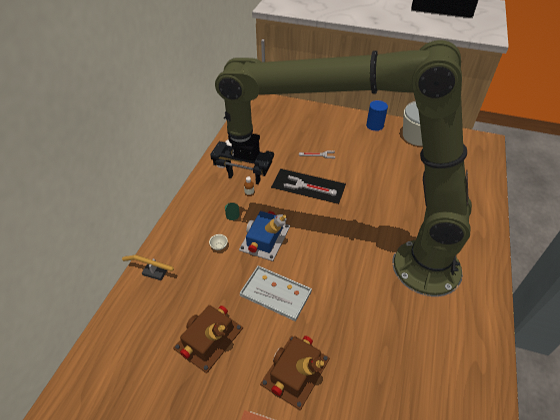

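The blue manifold is at scene (302,217) and side (266,238), between two brown look-alikes, so blue is the one meant. There are two wrenches: one on the black mat at scene (222,272), and a smaller one on bare wood at (178,333). The mat one looks larger; I'll check its length.

Run:
```python
from h import *
np.set_printoptions(precision=4,suppress=True)
pts=dict(manifold=((302,217),(266,238)),nut=((285,190),(282,222)),wrench=((243,284),(287,182)),wrench_mid=((220,273),(310,190)),smallw=((155,325),(331,154)),smallmid=((176,335),(318,153)),mat=((219,276),(309,188)),flux=((307,282),(246,191)),dish=((350,224),(218,244)),tin=((333,254),(234,215)),tray=((306,177),(275,292)))
for k,(a,b) in pts.items():
    P,e=tri([ray("scene",a),ray("side",b)]); print(k,P,np.round(e,4), atz("scene",a,0.0),atz("side",b,0.0))
for n,k in(("scene",0),("side",1)):
    shot(n); 
    for t in("manifold","wrench","mat"):
        for r in finder.masks_of(t,n):
            m=r["mask"].astype(np.uint8); z={"manifold":0,"wrench":.012,"mat":.004}[t]
            print(n,t,np.round(r["xy"]),round(r["p"],2),m.sum())
            if t!="manifold":
                ys,xs=np.nonzero(m); Q=np.array([atz(n,(x,y),z)[:2] for x,y in zip(xs,ys)],np.float32)
                print(cv2.minAreaRect(Q), Q.mean(0))
s=cv2.imread("pics/scene0.png");d=cv2.imread("pics/side0.png")
A=cv2.resize(s[150:320,150:360],(0,0),fx=1.9*1.0,fy=1.9,interpolation=cv2.INTER_CUBIC);
A=cv2.resize(s[160:310,165:330],(400,364),interpolation=cv2.INTER_CUBIC);B=cv2.resize(d[140:290,205:370],(400,364),interpolation=cv2.INTER_CUBIC)
cv2.imwrite("pics/crop1.png",np.hstack([A,B]))
```

```text
manifold [0.5621 0.0601 0.0095] [0.0033 0.0033] [0.5606 0.0699 0.    ] [0.5619 0.0514 0.    ]
nut [0.5046 0.0498 0.1054] [0.0023 0.0023] [ 0.4425  0.155  -0.    ] [ 0.5302 -0.0386  0.    ]
wrench [ 0.5665 -0.2465  0.0079] [0.0086 0.0086] [ 0.5544 -0.2451  0.    ] [ 0.5759 -0.2489  0.    ]
wrench_mid [ 0.4747 -0.2438 -0.0088] [0.0029 0.0029] [ 0.4769 -0.2494  0.    ] [ 0.4752 -0.233   0.    ]
smallw [ 0.4449 -0.4663  0.0066] [0.0004 0.0004] [ 0.4404 -0.4645  0.    ] [ 0.4464 -0.4737  0.    ]
smallmid [ 0.5031 -0.4581  0.0024] [0.0027 0.0027] [ 0.5045 -0.4565  0.    ] [ 0.5016 -0.4631  0.    ]
mat [ 0.4805 -0.2536 -0.0081] [0.004 0.004] [ 0.4811 -0.2591  0.    ] [ 0.482  -0.2427  0.    ]
flux [ 0.708  -0.1469  0.0061] [0.0056 0.0056] [ 0.7009 -0.1452  0.    ] [ 0.7156 -0.1501  0.    ]
dish [ 0.7107  0.127  -0.0006] [0.005 0.005] [0.7066 0.1239 0.    ] [0.7152 0.1291 0.    ]
tin [ 0.7148 -0.0167 -0.0007] [0.0017 0.0017] [ 0.7166 -0.0165  0.    ] [ 0.713  -0.0167  0.    ]
tray [ 0.4647  0.2564 -0.0003] [0.0044 0.0044] [ 0.4689  0.2576 -0.    ] [0.4607 0.2545 0.    ]
scene manifold [291. 
[... 444 characters left out ...]
.4879077076911926, -0.259890079498291), (0.12393838912248611, 0.28303492069244385), 88.31761932373047) [ 0.4972 -0.2647]
side manifold [298. 369.] 0.89 2832
side manifold [268. 234.] 0.83 1635
side manifold [208. 338.] 0.81 2628
side wrench [318. 153.] 0.58 146
((0.5056397914886475, -0.4434705972671509), (0.1473153531551361, 0.04625307768583298), 17.761056900024414) [ 0.5047 -0.4443]
side wrench [304. 188.] 0.55 351
((0.47628843784332275, -0.24081984162330627), (0.06710418313741684, 0.2026413083076477), 87.54199981689453) [ 0.4864 -0.2421]
side mat [308. 182.] 0.79 1045
((0.4889200031757355, -0.25679200887680054), (0.1279958039522171, 0.2786821126937866), 86.35977935791016) [ 0.4925 -0.2574]
```

View pics/crop1.png

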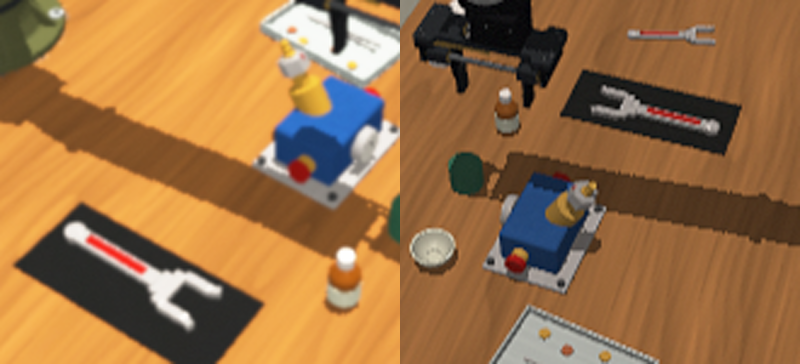

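Measured, the mat wrench is about 0.21 m long (jaw towards +x) and the other about 0.155 m, so the mat wrench is the right one. Next I'll look at the nut from close up.

```bash
python3 -m creep '-0.02 0.01 0 10 0.087;-0.02 0.01 0 10 0.087;-0.02 0.01 0 10 0.087;-0.02 0.01 0 10 0.087;-0.02 0.01 0 10 0.087;-0.02 0 0 10 0.087;-0.02 0 0 10 0.087;-0.02 0 0 10 0.087' 20
python3 -m creep '0 0 -0.02 10 0.087;0 0 -0.02 0 0.087;0 0 -0.013 0 0.087;0 0 0 0 0.087;0 0 0 0 0.087'
python3 - <<'E'
from h import *
np.set_printoptions(precision=4,suppress=True)
o=get_obs();print(o["tool_pos"],o["tool_rot"],o["qpos"],o["time_s"],o["force"])
im=shot("wrist","pics/w1.png");ce=cal("wrist");print(-ce[1][:3,:3].T@ce[1][:3,3])
N=np.array([.5046,.0498,.1054]);print(proj("wrist",N))
rs=[ray("scene",(285,190)),ray("side",(282,222))]
for t in("nut","manifold"):
    for r in finder.tip_of(t,"wrist"): print(t,r["xy"],r["p"])
for r in finder.masks_of("nut","wrist"): print(r["xy"],r["p"],r["mask"].sum())
r=finder.tip_of("nut","wrist")
if r: print(tri(rs+[ray("wrist",r[0]["xy"],ce)]))
u,v=proj("wrist",N).astype(int);v0=max(0,min(v-130,160));u0=max(0,u-170)
cv2.imwrite("pics/w1c.png",cv2.resize(cv2.imread("pics/w1.png")[v0:v0+260,u0:u0+340],None,fx=2.3,fy=2.3,interpolation=cv2.INTER_CUBIC));print(u0,v0)
E
```

```text
time_s: 2.9
tool_pos: [0.4894, 0.05, 0.2227]
tool_rot: [180.0, 0.0, 170.3]
force: [-0.5, 0.6, -0.7]
grip_width: 0.0867
grasp_force: 0.0
time_s: 3.52
tool_pos: [0.4905, 0.0501, 0.1702]
tool_rot: [180.0, 0.1, -180.0]
force: [-0.4, 0.0, -0.1]
grip_width: 0.0872
grasp_force: 0.0
[0.4905 0.0501 0.1702] [ 179.9871    0.0589 -179.9996] [  4.0417   1.7882 -13.1506 108.5646   0.4302  69.6344  80.7484] 3.525 [-0.4419  0.0153 -0.1043]
[0.4208 0.0498 0.3326]
[282.8538 239.8694]
nut [287.1, 255.8] 0.64
manifold [281.6, 266.7] 0.84
manifold [557.1, 269.6] 0.64
[279.6, 242.2] 0.9 1410
(array([0.5083, 0.0507, 0.1087]), [np.float64(0.0024540433812893303), np.float64(0.006324556855866595), np.float64(0.007535533195035719)])
112 110
```

View pics/w1c.png

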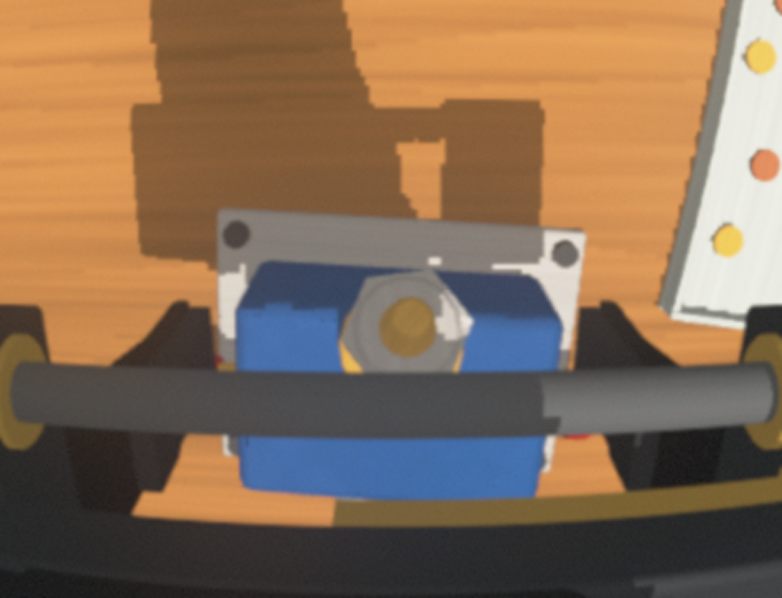

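The wrist view shows the blue manifold below me, with its plate's near edge from about (206,201) to (366,210) and the nut at about (287,252), partly hidden by the gripper bar. I'll shift slightly and fit the hexagon.

```bash
python3 -m creep '0.02 0 0.005 0 0.087;0.015 0 0.005 0 0.087;0 0 0 0 0.087;0 0 0 0 0.087'
cat > fit.py <<'E'
from h import *
from scipy.optimize import minimize
def prism(c,psi,az,h=.010):
    # psi: angle of flat normal in nut frame from axis-plane's horizontal 'uphill' direction
    n=np.array([np.cos(az)*.5,np.sin(az)*.5,np.cos(np.pi/6)])   # az=azimuth of lean
    u=np.array([-np.cos(az)*np.cos(np.pi/6),-np.sin(az)*np.cos(np.pi/6),.5]); v=np.cross(n,u)
    R=.017/np.cos(np.pi/6)
    a=psi+np.pi/6+np.arange(6)*np.pi/3
    ring=c+R*(np.cos(a)[:,None]*u+np.sin(a)[:,None]*v)
    return np.vstack([ring+h*n,ring-h*n]),n,u,v
E
python3 - <<'E'
from fit import *
np.set_printoptions(precision=4,suppress=True)
o=get_obs();print(o["tool_pos"],o["tool_rot"],o["time_s"])
im=shot("wrist","pics/w2.png");ce=cal("wrist")
P=[proj("wrist",q,ce) for q in([.5046,.0498,.1054],)];print(P)
for r in finder.tip_of("nut","wrist")[:2]: print("tip",r["xy"],r["p"])
ms=finder.masks_of("nut","wrist")
for r in ms: print(r["xy"],r["p"],r["mask"].sum())
mm=[r for r in ms if np.hypot(*(np.array(r["xy"])-P[0]))<40][0]["mask"]
np.save("m2.npy",mm)
ys,xs=np.nonzero(mm);print(xs.min(),xs.max(),ys.min(),ys.max())
for f in finder.masks_of("manifold","wrist"): print(f["xy"],f["p"])
u,v=int(xs.mean()),int(ys.mean())
b=cv2.imread("pics/w2.png")
c1=cv2.resize(b[v-30:v+30,u-40:u+40],(800,600),interpolation=cv2.INTER_CUBIC)
cv2.imwrite("pics/w2c.png",c1);print("crop",u-40,v-30)
E
```

```text
time_s: 4.28
tool_pos: [0.5244, 0.05, 0.1793]
tool_rot: [180.0, -0.0, -180.0]
force: [0.4, -0.2, -0.3]
grip_width: 0.0874
grasp_force: 0.0
[0.5244 0.05   0.1793] [ 179.9998   -0.0499 -179.9939] 4.275
[array([282.9532, 193.2759])]
tip [289.0, 204.5] 0.71
[286.5, 211.6] 0.68 1763
261 315 176 233
[554.4, 50.8] 0.96
[281.3, 223.6] 0.91
crop 247 176
```

View pics/w2c.png

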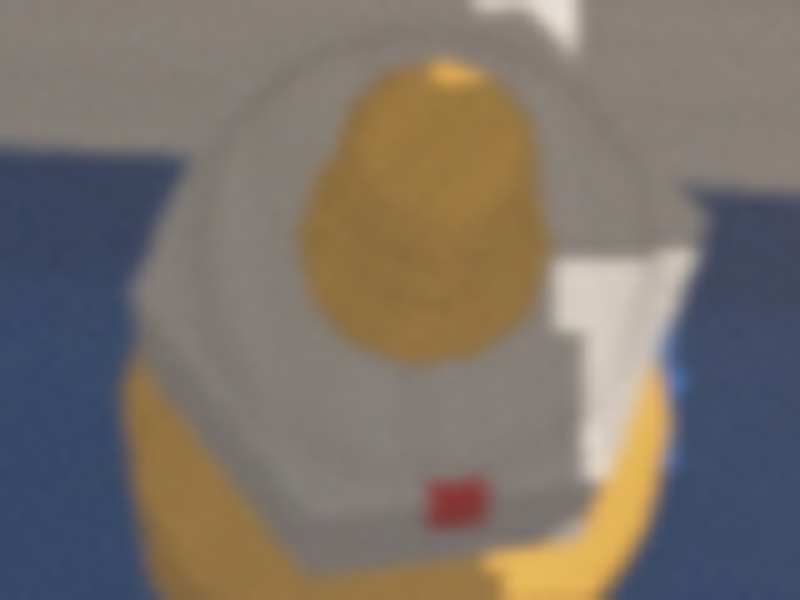

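The crop shows the nut's top-face corners at crop (135,295), (315,515), (590,490) and (705,215), and the red mark at (457,503). The red flat faces uphill, towards +x. I'll fit the pose.

Run:
```python
from fit import *
from scipy.optimize import least_squares
np.set_printoptions(precision=4,suppress=True)
ce2=cal("wrist")
# w1 calibration: same attitude, camera at (0.4208,.0498,.3326)
c,E=ce2; E1=E.copy(); E1[:3,3]=-E[:3,:3]@np.array([.4208,.0498,.3326]); ce1=(c,E1)
A=atz("wrist",(206.3,201.3),.008,ce1);B=atz("wrist",(366.3,210.4),.008,ce1)
d=(B-A)/np.linalg.norm(B-A);print(A,B,np.linalg.norm(B-A)); yaw=np.degrees(np.arctan2(-d[0],d[1]));print("yaw",yaw)
ex=np.array([np.cos(np.radians(yaw)),np.sin(np.radians(yaw)),0]);print("manifold centre",(A+B)/2+ex*.065)
obs=np.array([(278.5,227.5),(306,225),(317.5,197.5),(260.5,205.5),(278.5,233.5),(306,229),(292.7,226.3)])
az0=np.radians(yaw)+np.pi
def model(p,free):
    az=p[4] if free else az0
    V,n,u,v=prism(p[:3],p[3],az)
    # psi near 0: flat normal uphill; corners index 0 at psi+30, 5 at psi-30(=+330), 1 at psi+90, 4 at psi-90
    mk=p[:3]+.017*(np.cos(p[3])*u+np.sin(p[3])*v)+.005*n
    # v direction: n x u
    return V,mk,v
def res(p,free,out=False):
    V,mk,v=model(p,free)
    # v ~ -y or +y?
    if v[1]>0: top=[5,0,1,4]
    else: top=[0,5,4,1]
    pts=[V[i] for i in top]+[V[top[0]+6],V[top[1]+6]]+[mk]
    q=np.array([proj("wrist",x,ce2) for x in pts]); e=(q-obs); e[6]*=.3
    s=np.array([proj("scene",p[:3])-(285,190),proj("side",p[:3])-(282,222)])*.3
    if out: print("v",v);print(q-obs,s/.3)
    return np.r_[e.ravel(),s.ravel()]
for free in(False,True):
    f=least_squares(res,[.505,.05,.105,0,az0],args=(free,));print(f.x,np.degrees(f.x[3:]),f.cost);res(f.x,free,True)
```

```text
[ 0.4975 -0.0303  0.008 ] [0.5075 0.1379 0.008 ] 0.16843136594731042
yaw -3.3916181094173896
manifold centre [0.5674 0.0499 0.008 ]
[0.5116 0.0538 0.1167 0.1977 3.0824] [ 11.3273 176.6084] 4.367719751149834
v [0.0592 0.9982 0.    ]
[[ 0.1021  0.2175]
 [ 1.4061 -1.3092]
 [-0.233   0.4394]
 [ 0.2723 -0.0159]
 [-0.3465 -0.1084]
 [-1.3831  0.6628]
 [-0.0705  0.9583]] [[ 1.8846 -2.8182]
 [-2.9905 -1.6939]]
[0.5117 0.0542 0.1162 0.0806 3.197 ] [  4.6183 183.1731] 3.0568812487046397
v [-0.0554  0.9985  0.    ]
[[-0.6388  0.1339]
 [ 0.7508 -1.2342]
 [-0.3254  0.4847]
 [ 0.0941 -0.0314]
 [ 0.5382 -0.2044]
 [-0.4321  0.7358]
 [-0.3755  0.9574]] [[ 1.9866 -2.7577]
 [-3.0636 -1.5307]]
```

Nut fit: centre (0.512, 0.054, 0.117), lean azimuth about 176.6°, red flat 11° counter-clockwise of uphill. I'll grip lightly at about 10 N, which limits the torque, and turn in strokes of roughly 60°.

```bash
python3 -m creep '-0.0063 0.002 0 10 0.065;-0.0063 0.002 0 10 0.065;0 0 0 10 0.065;0 0 -0.02 4 0.065;0 0 -0.03 0 0.065;0 0 -0.03 0 0.065;0 0 0 0 0.065;0 0 0 0 0.03' 10
python3 -m creep '0 0 0 0 0.03;0 0 0 0 0.03;0 0 0 0 0.03;0 0 0 0 0.03'
python3 -c "
from h import *
o=get_obs();print(o['qpos'],o['wrist_torque'])"
```

```text
time_s: 5.48
tool_pos: [0.5131, 0.0541, 0.1007]
tool_rot: [-180.0, 0.1, -146.0]
force: [-0.6, -0.0, 0.4]
grip_width: 0.0606
grasp_force: 0.0
time_s: 5.98
tool_pos: [0.512, 0.0559, 0.1009]
tool_rot: [179.9, 0.0, -145.9]
force: [-3.8, 2.3, 7.0]
grip_width: 0.0383
grasp_force: 10.6
[  4.65663263   8.35208281 -14.76025966 110.12482753   2.26598121
  61.81435662 113.04162038] [ 0.70045647  0.8053986  -0.04996001]
```

```bash
python3 -m creep '0 0 0 -6 0.03;0 0 0 -8 0.03;0 0 0 -8 0.03' && python3 -m creep '0 0 0 -8 0.03;0 0 0 -8 0.03;0 0 0 -8 0.03;0 0 0 -8 0.03;0 0 0 -6 0.03;0 0 0 0 0.03'
python3 -c "
from h import *
o=get_obs();print(o['wrist_torque'])"
```

```text
time_s: 6.35
tool_pos: [0.5132, 0.0543, 0.1]
tool_rot: [-180.0, 0.1, -168.2]
force: [2.5, -0.5, -2.1]
grip_width: 0.036
grasp_force: 9.7
time_s: 7.1
tool_pos: [0.5129, 0.0519, 0.0992]
tool_rot: [-179.9, 0.1, 153.9]
force: [2.2, -4.6, -4.1]
grip_width: 0.0363
grasp_force: 10.9
[-0.62089011 -0.80142766  0.24651947]
```

```bash
python3 -m creep '0 0 0 0 0.065;0 0 0 0 0.065;0 0 0 10 0.065;0 0 0 10 0.065;0 0 0 10 0.065;0 0 0 10 0.065;0 0 0 10 0.065;0 0 0 10 0.065' && python3 -m creep '0 0 0 0 0.03;0 0 0 0 0.03;0 0 0 0 0.03;0 0 0 0 0.03;0 0 0 0 0.03' && python3 -m creep '0 0 0 -6 0.03;0 0 0 -8 0.03;0 0 0 -8 0.03;0 0 0 -8 0.03' && python3 -m creep '0 0 0 -8 0.03;0 0 0 -8 0.03;0 0 0 -8 0.03;0 0 0 -6 0.03;0 0 0 0 0.03'
python3 - <<'E'
from h import *
o=get_obs();print(o['wrist_torque'])
im=shot("wrist","pics/w3.png");print(proj("wrist",[.5117,.054,.1167]))
E
```

```text
time_s: 8.1
tool_pos: [0.5123, 0.0549, 0.0998]
tool_rot: [180.0, 0.0, -145.6]
force: [-0.5, -0.2, 0.4]
grip_width: 0.0649
grasp_force: 0.0
time_s: 8.72
tool_pos: [0.5114, 0.0556, 0.1]
tool_rot: [179.9, -0.0, -146.0]
force: [-3.1, 2.2, 5.3]
grip_width: 0.0391
grasp_force: 16.5
time_s: 9.22
tool_pos: [0.5127, 0.0537, 0.0993]
tool_rot: [-180.0, 0.0, -176.3]
force: [1.9, -1.9, -1.4]
grip_width: 0.038
grasp_force: 9.8
time_s: 9.85
tool_pos: [0.5125, 0.0518, 0.0987]
tool_rot: [-179.9, 0.1, 153.9]
force: [1.6, -5.8, -4.0]
grip_width: 0.0389
grasp_force: 11.8
[-0.79364159 -0.69358379  0.21597519]
[285.14871582 268.74530204]
```

```bash
python3 -m creep '0 0 0 0 0.065;0 0 0 0 0.065;0 0 0.04 6 0.087;0 0 0.04 10 0.087;0.012 -0.003 0 10 0.087;0 0 0 0 0.087;0 0 0 0 0.087'
python3 - <<'E'
from h import *
o=get_obs();print(o['wrist_torque'],o["tool_pos"],o["tool_rot"])
shot("wrist","pics/w4.png");print(proj("wrist",[.5117,.054,.1167]))
b=cv2.imread("pics/w4.png")
cv2.imwrite("pics/w4c.png",cv2.resize(b[176:236,247:327],(800,600),interpolation=cv2.INTER_CUBIC))
E
```

```text
time_s: 10.78
tool_pos: [0.5235, 0.0515, 0.1788]
tool_rot: [180.0, -0.1, 179.9]
force: [0.4, 0.2, -0.1]
grip_width: 0.0864
grasp_force: 0.0
[ 0.09452903  0.02409939 -0.01480314] [0.52348208 0.05148264 0.17882174] [ 1.79977650e+02 -1.07063341e-01  1.79858154e+02]
[286.82471127 207.61445299]
```

View pics/w4c.png

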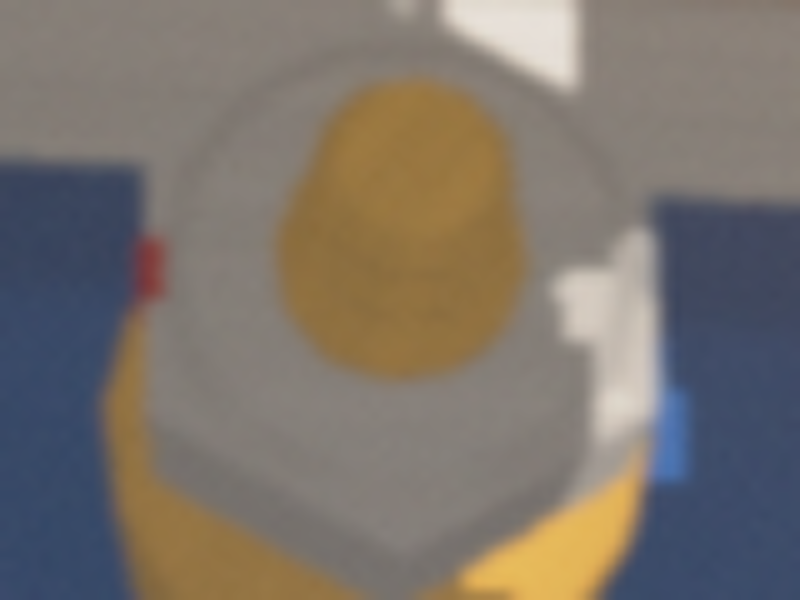

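The red mark is now at the left (−y) side, crop (148,268), so the nut has turned about 100°. It may or may not be finger-tight, so I'll do another light stroke.

```bash
python3 -m creep '-0.012 0.0025 0 8 0.065;0 0 0 8 0.065;0 0 -0.02 7 0.065;0 0 -0.03 0 0.065;0 0 -0.029 0 0.065;0 0 0 0 0.065' 10 && python3 -m creep '0 0 0 0 0.03;0 0 0 0 0.03;0 0 0 0 0.03;0 0 0 0 0.03;0 0 0 0 0.03' && python3 -m creep '0 0 0 -4 0.03;0 0 0 -6 0.03;0 0 0 -6 0.03' &&  python3 -m creep '0 0 0 -6 0.03;0 0 0 -6 0.03;0 0 0 -6 0.03;0 0 0 0 0.03' && python3 -c "
from h import *
o=get_obs();print(o['wrist_torque'])" && python3 -m creep '0 0 0 -6 0.03;0 0 0 -6 0.03;0 0 0 -4 0.03;0 0 0 0 0.03'
python3 -c "
from h import *
o=get_obs();print(o['wrist_torque'])"
```

```text
time_s: 11.58
tool_pos: [0.5097, 0.0534, 0.0981]
tool_rot: [179.9, -0.3, -157.1]
force: [-0.3, -1.2, 0.3]
grip_width: 0.0651
grasp_force: 0.0
time_s: 12.2
tool_pos: [0.5125, 0.0551, 0.1013]
tool_rot: [179.9, 0.1, -157.0]
force: [-2.0, 4.6, 3.8]
grip_width: 0.0392
grasp_force: 9.7
time_s: 12.58
tool_pos: [0.5136, 0.0538, 0.1012]
tool_rot: [-180.0, 0.2, -173.1]
force: [0.4, 2.6, 1.7]
grip_width: 0.0355
grasp_force: 9.5
time_s: 13.08
tool_pos: [0.5133, 0.0528, 0.1009]
tool_rot: [-180.0, 0.1, 169.1]
force: [1.6, -1.2, 1.0]
grip_width: 0.0345
grasp_force: 10.2
[ 0.29313395 -0.52635144  0.06018078]
time_s: 13.58
tool_pos: [0.5132, 0.0514, 0.1003]
tool_rot: [-179.9, 0.1, 153.1]
force: [4.5, -3.9, -4.3]
grip_width: 0.0357
grasp_force: 10.8
[-0.57721709 -1.04459449  0.23193113]
```

```bash
python3 -m creep '0 0 0 0 0.065;0 0 0 0 0.065;0 0 0.04 7 0.087;0 0 0.04 10 0.087;0.012 -0.003 0 10 0.087;0 0 0 0 0.087;0 0 0 0 0.087'
cat > mark.py <<'E'
from fit import *
def mark(f):
    im=shot("wrist",f).astype(int);ce=cal("wrist");C=np.array([.5117,.054,.1167])
    u0,v0=proj("wrist",C,ce)
    R=(im[...,0]-np.maximum(im[...,1],im[...,2])>50)&(im[...,1]<110)
    yy,xx=np.mgrid[:420,:560];R&=np.hypot(xx-u0,yy-v0)<36
    print("mark px",R.sum(),xx[R].mean() if R.any() else 0,yy[R].mean() if R.any() else 0,"centre",u0,v0)
    if R.any():
        best=[]
        for p in np.arange(-180,180):
            V,n,u,v=prism(C,np.radians(p),np.radians(176.6));q=C+.017*(np.cos(np.radians(p))*u+np.sin(np.radians(p))*v)+.005*n
            best.append((np.hypot(*(proj("wrist",q,ce)-[xx[R].mean(),yy[R].mean()])),p))
        print("psi",min(best))
    b=cv2.imread(f);u0,v0=int(u0),int(v0);cv2.imwrite(f[:-4]+"c.png",cv2.resize(b[v0-32:v0+28,u0-40:u0+40],(800,600),interpolation=cv2.INTER_CUBIC))
E
python3 -c "
from mark import *
mark('pics/w5.png')"
```

```text
time_s: 14.45
tool_pos: [0.5234, 0.0508, 0.1798]
tool_rot: [180.0, -0.1, 179.9]
force: [-0.4, -0.1, -1.0]
grip_width: 0.0862
grasp_force: 0.0
mark px 6 264.5 193.5 centre 287.7019238815938 207.41499906956037
psi (np.float64(2.4385164796048757), np.int64(-115))
```

View pics/w5c.png

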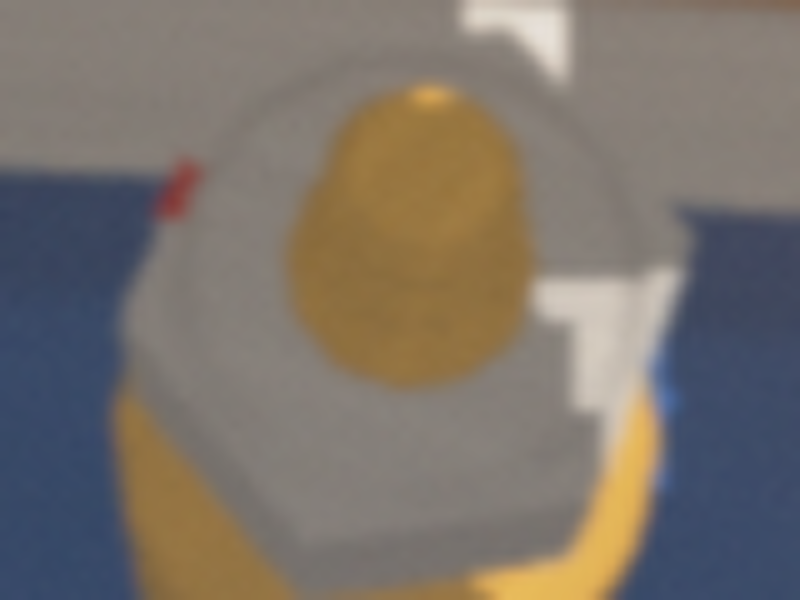

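The nut has moved about 20° further, to ψ ≈ −107…−115. One more stroke will show whether it has reached the finger-tight stop.

```bash
python3 -m creep '-0.012 0.003 0 10 0.065;0 0 0 10 0.065;0 0 -0.02 10 0.065;0 0 -0.03 5 0.065;0 0 -0.030 0 0.065;0 0 0 0 0.065' 10 && python3 -m creep '0 0 0 0 0.03;0 0 0 0 0.03;0 0 0 0 0.03;0 0 0 0 0.03;0 0 0 0 0.03' && python3 -m creep '0 0 0 -5 0.03;0 0 0 -6 0.03;0 0 0 -6 0.03' &&  python3 -m creep '0 0 0 -6 0.03;0 0 0 -6 0.03;0 0 0 -6 0.03;0 0 0 0 0.03' && python3 -c "
from h import *
o=get_obs();print(o['wrist_torque'])" && python3 -m creep '0 0 0 0 0.065;0 0 0 0 0.065;0 0 0.04 0 0.087;0 0 0.04 0 0.087;0.012 -0.003 0 0 0.087;0 0 0 0 0.087;0 0 0 0 0.087'
python3 -c "
from mark import *
mark('pics/w6.png')"
```

```text
time_s: 15.25
tool_pos: [0.5096, 0.0534, 0.098]
tool_rot: [179.8, -0.3, -145.0]
force: [0.8, -0.2, -0.9]
grip_width: 0.0651
grasp_force: 0.0
time_s: 15.88
tool_pos: [0.5117, 0.0558, 0.1016]
tool_rot: [179.8, 0.0, -144.9]
force: [-3.6, 3.8, 5.5]
grip_width: 0.0381
grasp_force: 9.6
time_s: 16.25
tool_pos: [0.5115, 0.0544, 0.1009]
tool_rot: [180.0, -0.1, -162.1]
force: [-3.0, 1.6, 0.8]
grip_width: 0.0385
grasp_force: 10.0
time_s: 16.75
tool_pos: [0.5126, 0.0535, 0.1008]
tool_rot: [-180.0, 0.0, -179.9]
force: [-0.5, 0.7, -0.5]
grip_width: 0.0377
grasp_force: 10.0
[ 0.05212222 -0.07355074  0.05669325]
time_s: 17.62
tool_pos: [0.5233, 0.0504, 0.179]
tool_rot: [-180.0, -0.2, -180.0]
force: [0.3, 0.0, -0.2]
grip_width: 0.0865
grasp_force: 0.0
mark px 11 265.45454545454544 192.9090909090909 centre 288.2194366911761 207.75825790417446
psi (np.float64(2.4777261835420705), np.int64(-117))
```

View pics/w6c.png

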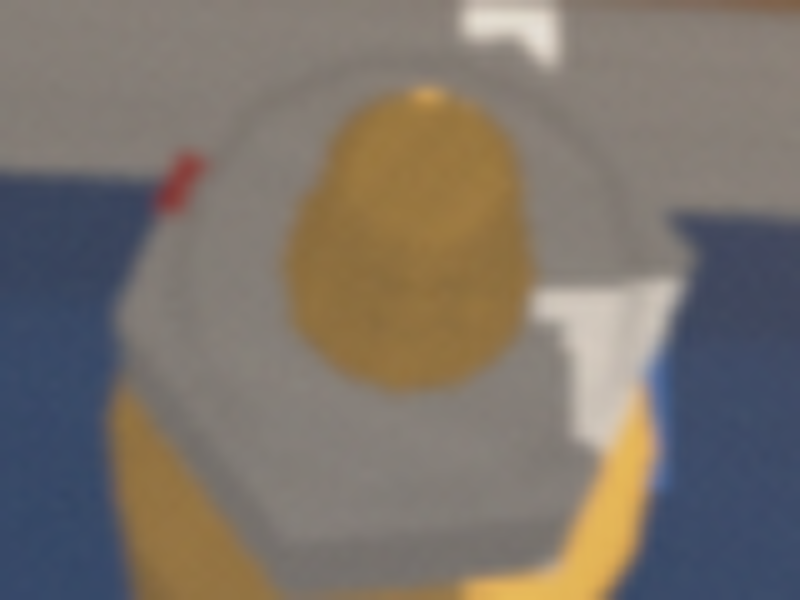

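The mark barely moved (about 3–4°) while the tool turned 36° and slipped over the corners, so the nut resists. I'll confirm with a flush grip, reading torque about the nut axis.

```bash
cat > tq.py <<'E'
from h import *
o=get_obs();n=np.array([-.499,.03,.866]);C=np.array([.5117,.054,.1167])
print("T about n (ref TCP)",o['wrist_torque']@n,"shifted",(np.array(o['wrist_torque'])-np.cross(C-o['tool_pos'],o['force']))@n,o['wrist_torque'],o['tool_rot'][2],o['grip_width'])
E
python3 -m creep '-0.012 0.003 0 -8 0.065;0 0 0 -8 0.065;0 0 -0.02 -6 0.065;0 0 -0.03 0 0.065;0 0 -0.030 0 0.065;0 0 0 0 0.065' 10 && python3 -m creep '0 0 0 0 0.03;0 0 0 0 0.03;0 0 0 0 0.03;0 0 0 0 0.03;0 0 0 0 0.03' && python3 tq.py && python3 -m creep '0 0 0 -4 0.03;0 0 0 -4 0.03' && python3 tq.py &&  python3 -m creep '0 0 0 -4 0.03;0 0 0 -4 0.03;0 0 0 0 0.03' && python3 tq.py && python3 -m creep '0 0 0 0 0.065;0 0 0 0 0.065;0 0 0.04 10 0.087;0 0 0.04 10 0.087;0.012 -0.003 0 10 0.087;0 0 0 8 0.087;0 0 0 0 0.087;0 0 0 0 0.087'
python3 -c "
from mark import *
mark('pics/w7.png')
for k in(6,7):
  im=cv2.imread(f'pics/w{k}c.png',0)
"
```

```text
time_s: 18.42
tool_pos: [0.5096, 0.0532, 0.0977]
tool_rot: [-179.8, -0.3, 158.0]
force: [0.6, -0.3, -0.5]
grip_width: 0.0652
grasp_force: 0.0
time_s: 19.05
tool_pos: [0.5125, 0.0522, 0.1013]
tool_rot: [-179.9, 0.0, 157.9]
force: [-2.2, -4.7, 6.1]
grip_width: 0.0361
grasp_force: 9.4
T about n (ref TCP) 0.41978158452712505 shifted 0.45583255744878043 [-0.79268696  0.5107629   0.01028627] 157.94539238331737 0.03606182400001616
time_s: 19.3
tool_pos: [0.514, 0.0507, 0.1014]
tool_rot: [-179.9, 0.3, 149.8]
force: [2.7, -8.3, 2.0]
grip_width: 0.0357
grasp_force: 10.5
T about n (ref TCP) 1.136541545130012 shifted 1.1928620614379892 [-1.55704738 -0.557879    0.43453958] 149.8478240952986 0.03565527681235264
time_s: 19.68
tool_pos: [0.5144, 0.0498, 0.1014]
tool_rot: [-179.9, 0.3, 141.9]
force: [2.2, -8.6, 2.8]
grip_width: 0.0372
grasp_force: 13.8
T about n (ref TCP) 1.3087160871716041 shifted 1.3672282218879326 [-1.70421899 -0.5462574   0.54815073] 141.93760155222387 0.03719381729141775
time_s: 20.68
tool_pos: [0.5243, 0.051, 0.1803]
tool_rot: [180.0, -0.0, 179.9]
force: [0.0, 0.3, 0.7]
grip_width: 0.0866
grasp_force: 0.0
mark px 10 264.5 191.1 centre 287.45933827772967 205.900495069605
psi (np.float64(2.7064467927164664), np.int64(-117))
```

The torque is now far stiffer and ψ is unchanged, so the nut is finger-tight. Next is the wrench: I'll go above its handle and measure it.

```bash
python3 -m creep '0 -0.02 0.01 -10.2 0.06;0 -0.03 0 -10.2 0.06;-0.01 -0.03 0 -10.2 0.06;-0.01 -0.03 0 -10.2 0.06;-0.01 -0.03 0 -10.2 0.06;-0.01 -0.03 0 -10.2 0.06;-0.01 -0.03 0 -10.2 0.06;-0.01 -0.03 0 -10.2 0.06' && python3 -m creep '-0.01 -0.03 -0.02 -10.2 0.06;-0.01 -0.03 -0.02 -10.2 0.06;-0.006 0 -0.02 -10.2 0.06;0 0 -0.02 -10.2 0.06;0 0 0 -10.2 0.06;0 0 0 -10.2 0.06;0 0 0 -10.2 0.06;0 0 0 -10.2 0.06' && python3 -m creep '0 0 0 -10.2 0.06;0 0 0 -10.2 0.06;0 0 0 0 0.06;0 0 0 0 0.06'
python3 - <<'E'
from fit import *
from scipy.optimize import least_squares
np.set_printoptions(precision=4,suppress=True)
o=get_obs();print(o["tool_pos"],o["tool_rot"],o["qpos"])
im=shot("wrist","pics/w8.png");ce=cal("wrist")
for t in("wrench","wrench_mid","mat"):
    for r in finder.tip_of(t,"wrist"): print(t,r["xy"],r["p"],atz("wrist",r["xy"],.009 if t!="mat" else 0,ce))
for t,z in(("wrench",.014),("mat",.004)):
  for r in finder.masks_of(t,"wrist"):
    ys,xs=np.nonzero(r["mask"]);Q=np.array([atz("wrist",(x,y),z,ce)[:2] for x,y in zip(xs,ys)],np.float32);print(t,r["p"],cv2.minAreaRect(Q),Q.min(0),Q.max(0))
    if t=="wrench":
        s=Q[(Q[:,0]<.50)&(Q[:,0]>.40)]
        for lo in np.arange(.40,.5,.02):
            k=s[(s[:,0]>=lo)&(s[:,0]<lo+.02)]
            if len(k): print(round(lo+.01,3),k[:,1].min(),k[:,1].max())
E
```

```text
time_s: 21.72
tool_pos: [0.4641, -0.1803, 0.1906]
tool_rot: [180.0, -0.0, 98.0]
force: [-0.1, 1.3, -0.2]
grip_width: 0.0602
grasp_force: 0.0
time_s: 22.72
tool_pos: [0.4385, -0.2393, 0.1105]
tool_rot: [-180.0, -0.0, 16.4]
force: [-0.9, -1.1, -0.1]
grip_width: 0.06
grasp_force: 0.0
time_s: 23.22
tool_pos: [0.4385, -0.2394, 0.1106]
tool_rot: [-180.0, 0.0, -3.5]
force: [-0.9, -1.1, -0.3]
grip_width: 0.0603
grasp_force: 0.0
[ 0.4385 -0.2394  0.1106] [-179.9975    0.0006   -3.4507] [ 12.8571   5.0605  13.3638 112.5222  -1.3186  62.5613 -66.6723]
wrench [509.3, 190.7] 0.88 [ 0.4478 -0.4641  0.009 ]
wrench_mid [503.5, 130.9] 0.78 [ 0.5064 -0.4527  0.009 ]
wrench_mid [289.4, 164.4] 0.64 [ 0.4796 -0.247   0.009 ]
mat [301.5, 148.7] 0.93 [ 0.4912 -0.258   0.    ]
wrench 0.98 ((0.4844222366809845, -0.24546778202056885), (0.061672817915678024, 0.1968596875667572), 87.555908203125) [ 0.3856 -0.2803] [ 0.5839 -0.2186]
0.41 -0.25329143 -0.23344478
0.43 -0.25421107 -0.23367718
0.45 -0.25591594 -0.2352089
0.47 -0.2554322 -0.23575474
0.49 -0.25629267 -0.23623002
wrench 0.7 ((0.5069015622138977, -0.4475941061973572), (0.15023060142993927, 0.04722841456532478), 14.988214492797852) [ 0.4301 -0.4892] [ 0.5789 -0.4156]
0.43 -0.48645478 -0.44218233
0.45 -0.48917404 -0.43642783
0.47 -0.4822288 -0.43627152
0.49 -0.47180048 -0.43934214
mat 0.73 ((0.48816749453544617, -0.2586454451084137), (0.11989272385835648, 0.27175068855285645), 88.51080322265625) [ 0.3538 -0.3221] [ 0.6255 -0.1966]
```

The wrench origin is at about (0.560, −0.249), yaw −2.3°. I'll grip its handle at x = −120 mm, about (0.440, −0.244).

```bash
python3 -m creep '0.0015 -0.0047 -0.03 1 0.045;0 0 -0.03 0 0.045;0 0 -0.03 0 0.045;0 0 -0.009 0 0.045;0 0 0 0 0.045;0 0 0 0 0.045'
```

```text
time_s: 24.28
tool_pos: [0.4409, -0.2447, 0.0128]
tool_rot: [180.0, -0.1, -2.6]
force: [-0.2, 0.1, -0.3]
grip_width: 0.045
grasp_force: 0.0
```

```bash
python3 -m creep '0 0 -0.007 0 0.045;0 0 0 0 0.045;0 0 0 0 0.01;0 0 0 0 0.01;0 0 0 0 0.01;0 0 0 0 0.01' 4 && python3 -m creep '0 0 0.01 0 0.01;0.001 0 0.01 0 0.01;0.002 0 0.01 0 0.01;0.003 0 0.01 0 0.01;0.003 0 0.01 0 0.01;0.004 0 0.01 0 0.01;0.004 0 0.008 0 0.01;0 0 0 0 0.01'
python3 - <<'E'
from h import *
np.set_printoptions(precision=4,suppress=True)
o=get_obs();T=o["tool_pos"]
for n in("scene","side"):
    shot(n,f"pics/{n}1.png")
    print(n,[(np.round(r["xy"]),round(r["p"],2)) for r in finder.tip_of("wrench",n)],"tcp",proj(n,T))
    for p in(0,10,20,28,35):
        a=np.radians(p);L=.120;J=T+[0,0,.0035]+np.array([L*np.cos(a),-.04*L,-L*np.sin(a)]);print(p,proj(n,J))
E
```

```text
time_s: 25.02
tool_pos: [0.4399, -0.2443, 0.0046]
tool_rot: [180.0, 0.0, -2.6]
force: [-0.0, -0.3, -0.0]
grip_width: 0.02
grasp_force: 4.0
time_s: 26.02
tool_pos: [0.4578, -0.2444, 0.0733]
tool_rot: [180.0, -0.1, -2.6]
force: [0.2, 0.3, -2.0]
grip_width: 0.0198
grasp_force: 4.0
scene [(array([155., 325.]), 0.96), (array([242., 285.]), 0.68)] tcp [212.7978 252.2425]
0 [247.3207 271.4425]
10 [247.2382 276.0281]
20 [246.0558 279.7553]
28 [244.3746 282.0636]
35 [242.4151 283.5709]
side [(array([292., 182.]), 0.5)] tcp [316.0699 175.4876]
0 [286.7542 167.6564]
10 [287.1427 171.6951]
20 [288.3872 175.7346]
28 [289.9631 178.8915]
35 [291.7349 181.5533]
```

```bash
python3 -m creep '0 0 0 0 0.01;0 0 0 0 0.01;0 0 0 0 0.01' 35 && python3 -m creep '0 0 0.02 0 0.01;0 0.02 0.04 0 0.01;0 0.04 0.04 8 0.01;0 0.04 0.03 10 0.01;0 0.02 0 10 0.01;0 0 0 10 0.01;0 0 0 10 0.01;0 0 0 10 0.01'
cat > plan.py <<'E'
from fit import *
az=np.radians(176.6); C=np.array([.5117,.0540,.1167]); _,n,u,v=prism(C,0,az)
def tgt(th,back=0,up=0,L=.120,d=.0044):
    t=np.radians(th);h=np.cos(t)*u+np.sin(t)*v
    G=C+(L+back)*h+up*n; return G-[0,0,d], np.degrees(np.arctan2(h[1],h[0])), np.degrees(np.arcsin(h[2]))
E
python3 - <<'E'
from plan import *
from scipy.optimize import least_squares
np.set_printoptions(precision=4,suppress=True)
o=get_obs();T=o["tool_pos"];print(T,o["tool_rot"],o["force"],o["qpos"])
# psi fit from w6 corners; camera pose of w6: TCP (.5233,.0504,.179) yaw 180, cam offset from TCP measured at yaw180: (-.0697,-.0003,.1624)
c,E=cal("wrist");yaw=np.radians(180-o["tool_rot"][2]);Rz=np.array([[np.cos(yaw),-np.sin(yaw),0],[np.sin(yaw),np.cos(yaw),0],[0,0,1]])
E1=np.eye(4);E1[:3,:3]=E[:3,:3]@Rz.T
for nm,tc,org,pts in(("w2",(.5244,.05,.1793),(247,176),[(315,515),(590,490),(705,215),(135,295)]),("w5",(.5234,.0508,.1798),(247,175),[(310,540),(590,505),(693,235),(120,335)]),("w6",(.5233,.0504,.179),(248,175),[(290,540),(570,520),(698,260),(118,325)])):
    E1[:3,3]=-E1[:3,:3]@(np.array(tc)+[-.0697,-.0003,.1624]);ce=(c,E1.copy())
    obs=np.array(pts)/10+org
    def res(p):
        V=prism(C+np.r_[p[1:3],0],p[0],az)[0];return np.r_[(np.array([proj("wrist",V[i],ce) for i in(5,0,1,4)])-obs).ravel(),p[1:3]*100]
    f=least_squares(res,[.15,0,0]);print(nm,np.degrees(f.x[0]),f.x[1:],f.cost)
for th in(40,14,-5,-20,-25,-45,-65):
    print(th,*tgt(th),"back60",tgt(th,.06)[0])
for n_ in("scene","side"):
    shot(n_,f"pics/{n_}2.png")
    print(n_,[(np.round(r["xy"]),round(r["p"],2)) for r in finder.tip_of("wrench",n_)])
    ya=np.radians(o["tool_rot"][2])
    for p in(15,20,25,28,31,35):
        a=np.radians(p);L=.120;J=T+[0,0,.0044]+np.array([L*np.cos(a)*np.cos(ya),L*np.cos(a)*np.sin(ya),-L*np.sin(a)]);print(p,proj(n_,J))
E
```

```text
time_s: 26.6
tool_pos: [0.4568, -0.2442, 0.0725]
tool_rot: [-180.0, 0.0, -2.6]
force: [0.6, -0.9, -1.4]
grip_width: 0.0196
grasp_force: 35.0
time_s: 27.6
tool_pos: [0.4564, -0.1242, 0.2023]
tool_rot: [-180.0, 0.0, 55.7]
force: [-1.1, -0.2, -2.1]
grip_width: 0.0196
grasp_force: 35.0
[ 0.4564 -0.1242  0.2023] [-179.9526    0.0387   55.7427] [-1.1085 -0.1743 -2.1093] [  4.4572  -2.6511   7.3238 109.1377   0.3706  73.5507 -22.5894]
w2 10.696628847908814 [-0.0006 -0.0007] 1.506376686758171
w5 12.853186140950994 [-0.0004 -0.0007] 1.1309636731403607
w6 9.00126446529435 [-0.0002 -0.0005] 1.4548994596685125
40 [0.5957 0.1263 0.1583] 40.69531272666164 22.521012118111 back60 [0.6378 0.1624 0.1812]
14 [0.6141 0.077  0.1705] 12.661066218731387 29.022160452290294 back60 [0.6653 0.0885 0.1996]
-5 [0.6144 0.0374 0.1721] -9.16863222352105 29.874201258252754 back60 [0.6658 0.0291 0.202 ]
-20 [0.6067 0.0072 0.1687] -26.195877258858477 28.0243206736047 back60 [ 0.6543 -0.0161  0.1969]
-25 [ 0.6027 -0.0022  0.1667] -31.700052432747952 26.94621526262769 back60 [ 0.6482 -0.0303  0.1939]
-45 [ 0.58   -0.0351  0.1547] -52.5066053508691 20.70481105463543 back60 [ 0.6142 -0.0796  0.1759]
-65 [ 0.5491 -0.0572  0.1377] -71.40945511151268 12.199081690448809 back60 [ 0.5678 -0.1128  0.1503]
scene [(array([267., 200.]), 0.96), (array([154., 325.]), 0.67)]
15 [274.8787 188.3838]
20 [273.9062 191.3375]
25 [272.6655 194.2577]
28 [271.7972 195.9862]
31 [270.8392 197.6926]
35 [269.4271 199.9269]
side [(array([286., 198.]), 0.54), (array([232., 215.]), 0.19)]
15 [283.5803 190.8352]
20 [284.2917 192.5068]
25 [285.1914 193.9853]
28 [285.8173 194.7763]
31 [286.505  195.4935]
35 [287.5134 196.333 ]
```

The finger-tight angle fits ψ ≈ 9° mod 60, so the handle goes to θ ≈ −21°, and the wrench is pitched about 30° jaw-down. Now to the approach pose.

```bash
python3 -m creep '0.01 0 0.03 8 0.01;0.02 0.01 0.03 10 0.01;0.03 0.015 0 10 0.01;0.03 0.02 0 10 0.01;0.03 0.02 0 10 0.01;0.03 0.02 0 10 0.01;0.03 0.02 0 10 0.01;0.02 0 0 10 0.01' && python3 -m creep '0 0 0 10 0.01;0 0 -0.015 9 0.01;0 0 -0.015 0 0.01;0 0 0 0 0.01;0 0 0 0 0.01'
cat > chk.py <<'E'
from plan import *
np.set_printoptions(precision=4,suppress=True)
o=get_obs();T=o["tool_pos"];print(T,o["tool_rot"],o["force"],o["time_s"])
rs=[];rm=[]
for n_ in("scene","side"):
    shot(n_,f"pics/{n_}_{o['time_s']:.1f}.png")
    a=finder.tip_of("wrench",n_);b=finder.tip_of("wrench_mid",n_);k=finder.tip_of("nut",n_)
    ya=np.radians(o["tool_rot"][2]);J=T+np.array([.105*np.cos(ya),.105*np.sin(ya),-.06])
    near=lambda l,q:min(l,key=lambda r:np.hypot(*(np.array(r["xy"])-proj(n_,q)))) if l else None
    A=near(a,J);K=near(k,C);print(n_,A and (A["xy"],A["p"]),"exp",proj(n_,J),"nut",K and (K["xy"],K["p"]),proj(n_,C))
    if A: rs.append(ray(n_,A["xy"]))
if len(rs)==2:
    P,e=tri(rs);dv=P-(T+[0,0,.0044]);print("jaw underside",P,e,"dist",np.linalg.norm(dv),"pitch",np.degrees(np.arctan2(-dv[2],np.hypot(dv[0],dv[1]))),"az",np.degrees(np.arctan2(dv[1],dv[0])))
E
python3 chk.py
```

```text
time_s: 28.8
tool_pos: [0.658, -0.016, 0.2618]
tool_rot: [180.0, -0.1, 133.8]
force: [0.5, -0.6, -2.8]
grip_width: 0.0194
grasp_force: 35.0
time_s: 29.42
tool_pos: [0.657, -0.0193, 0.2329]
tool_rot: [180.0, 0.0, 152.3]
force: [-0.4, -0.2, -2.4]
grip_width: 0.0195
grasp_force: 35.0
[ 0.657  -0.0193  0.2329] [179.9873   0.0214 152.2836] [-0.3509 -0.2053 -2.3827] 29.425
scene ([296.2, 183.8], 0.54) exp [298.1169 183.1613] nut ([288.2, 187.0], 0.51) [286.9634 187.1479]
side ([262.1, 203.1], 0.76) exp [266.1846 200.3726] nut ([282.1, 217.2], 0.43) [278.9479 220.3377]
jaw underside [0.5664 0.0347 0.1663] [np.float64(0.010050253958258523), np.float64(0.010050253958258256)] dist 0.12712560707486653 pitch 33.95284315750153 az 149.2532169718789
```

```bash
python3 -m creep '0 0 -0.02 0 0.01;-0.003 0.001 -0.013 0 0.01;0 0 0 0 0.01;0 0 0 0 0.01'
python3 - <<'E'
from plan import *
np.set_printoptions(precision=4,suppress=True)
o=get_obs();T=o["tool_pos"];print(T,o["tool_rot"])
shot("wrist","pics/w9.png");ce=cal("wrist");u0,v0=proj("wrist",C,ce);ya=np.radians(o["tool_rot"][2])
print("nut",u0,v0)
g=T+[0,0,.0044]
for p in(26,30,34):
    a=np.radians(p);f=np.array([np.cos(a)*np.cos(ya),np.cos(a)*np.sin(ya),-np.sin(a)]);l=np.array([-np.sin(ya),np.cos(ya),0]);w=np.cross(f,l)
    print(p,"tips(upper face)",[proj("wrist",g+(.12+.024)*f+s*.02*l+.005*w,ce) for s in(-1,1)],"floor",proj("wrist",g+(.12-.021)*f+.005*w,ce))
for r in finder.masks_of("nut","wrist"): print("nutmask",r["xy"],r["p"])
for r in finder.tip_of("wrench","wrist"): print("wrench",r["xy"],r["p"])
b=cv2.imread("pics/w9.png");U=int(np.clip(u0-100,0,360));V=int(np.clip(v0-60,0,270));print(U,V)
cv2.imwrite("pics/w9c.png",cv2.resize(b[V:V+150,U:U+200],(800,600),interpolation=cv2.INTER_CUBIC))
E
```

```text
time_s: 30.32
tool_pos: [0.654, -0.0182, 0.1996]
tool_rot: [180.0, 0.0, 152.4]
force: [-0.1, 0.5, -1.8]
grip_width: 0.0196
grasp_force: 35.0
[ 0.654  -0.0182  0.1996] [179.9906   0.0093 152.4038]
nut 279.19640725254686 11.10647517929985
26 tips(upper face) [array([311.8937,  35.153 ]), array([251.461 ,  35.2622])] floor [281.6236  89.8439]
30 tips(upper face) [array([310.8036,  44.4823]), array([252.6256,  44.5839])] floor [281.6572  95.5759]
34 tips(upper face) [array([309.8205,  53.9398]), array([253.6778,  54.0348])] floor [281.6889 101.6206]
nutmask [278.5, 13.2] 0.72
wrench [311.0, 234.6] 0.22
179 0
```

View pics/w9c.png

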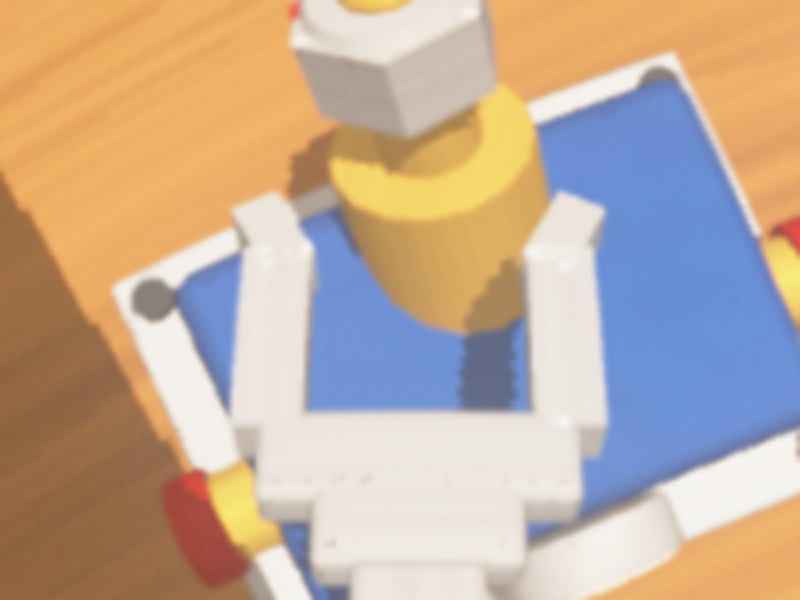

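The crop shows the jaw open towards the nut. The tips are at crop (258,200) and (575,195), centred near 418; the nut's near corner at (395,130) points at the jaw. The jaw's true pitch is about 33°, so I compensate the height and slide in.

```bash
python3 -m creep '-0.002 -0.001 0.008 0 0.01;0 0 0 0 0.01;-0.008 0.0041 -0.0047 0 0.01;-0.008 0.0041 -0.0047 0 0.01;-0.008 0.0041 -0.0047 0 0.01;0 0 0 0 0.01' && python3 -m creep '-0.008 0.0041 -0.0047 0 0.01;-0.004 0.002 -0.0024 0 0.01;0 0 0 0 0.01' && python3 -m creep '-0.004 0.002 -0.0024 0 0.01;-0.004 0.002 -0.0024 0 0.01;0 0 0 0 0.01'; python3 chk.py
```

```text
time_s: 31.22
tool_pos: [0.6268, -0.0061, 0.1929]
tool_rot: [-180.0, -0.1, 152.5]
force: [-0.1, -0.1, -3.4]
grip_width: 0.0192
grasp_force: 35.0
time_s: 31.6
tool_pos: [0.6157, -0.0015, 0.1865]
tool_rot: [-180.0, 0.0, 152.4]
force: [-0.7, -1.6, -1.5]
grip_width: 0.0194
grasp_force: 35.0
time_s: 31.98
tool_pos: [0.613, -0.0004, 0.1855]
tool_rot: [179.8, 0.8, 152.3]
force: [7.9, -5.8, 4.1]
grip_width: 0.0193
grasp_force: 35.1
[ 0.613  -0.0004  0.1855] [179.848    0.7725 152.2547] [ 7.9029 -5.8342  4.0833] 31.975
scene ([287.2, 191.1], 0.69) exp [288.3666 186.8762] nut ([294.7, 105.0], 0.46) [286.9634 187.1479]
side ([272.9, 216.1], 0.63) exp [277.0832 216.8611] nut ([281.3, 219.7], 0.57) [278.9479 220.3377]
jaw underside [0.5302 0.0395 0.1183] [np.float64(0.0075083905603932416), np.float64(0.007508390560393301)] dist 0.11651572514037781 pitch 37.935775488404964 az 154.26657827636635
```

```bash
python3 -m creep '0 0 0 0 0.01;-0.001 0.0005 -0.0005 2 0.01;0 0 0 -4 0.01;0 0 0 2 0.01' 15 && python3 -m creep '-0.004 0.002 -0.0024 1 0.01;0 0 0 -2 0.01;-0.004 0.002 -0.0024 2 0.01;0 0 0 -1 0.01;0 0 0 0 0.01'; python3 tq.py
```

```text
time_s: 32.88
tool_pos: [0.6103, 0.0017, 0.1835]
tool_rot: [179.9, 0.5, 152.3]
force: [5.8, -2.9, 1.3]
grip_width: 0.0199
grasp_force: 14.9
time_s: 33.5
tool_pos: [0.6026, 0.0055, 0.179]
tool_rot: [179.9, 0.5, 152.3]
force: [5.7, -4.4, 2.7]
grip_width: 0.0198
grasp_force: 15.1
T about n (ref TCP) 0.5794286381531252 shifted 0.40601034765416566 [-0.94502438 -1.45528173  0.17496527] 152.29962411438567 0.01976269242825732
```

```bash
python3 - <<'E'
from plan import *
np.set_printoptions(precision=4,suppress=True)
p=None
for th in(-21,-26,-31,-36,-41,-46,-51,-56,-61,-66,-71):
    a=tgt(th,L=.117)
    if p: print(th,a[0]-p[0],a[1]-p[1],a[2])
    p=a
E
python3 chk.py
```

```text
-26 [-0.0041 -0.0091 -0.002 ] -5.482342473361495 26.705004161463272
-31 [-0.0047 -0.0087 -0.0024] -5.3658951298048905 25.3777085694382
-36 [-0.0054 -0.0082 -0.0028] -5.241142620014742 23.860330714789484
-41 [-0.006  -0.0076 -0.0032] -5.113080811641922 22.169928216604827
-46 [-0.0065 -0.007  -0.0035] -4.986208159155034 20.32404289842559
-51 [-0.007  -0.0064 -0.0038] -4.864379323755827 18.34030133273295
-56 [-0.0075 -0.0056 -0.0041] -4.750757407992708 16.23612117099378
-61 [-0.0078 -0.0049 -0.0044] -4.64783910616449 14.028517782147281
-66 [-0.0082 -0.0041 -0.0046] -4.557525515037 11.733998794908116
-71 [-0.0084 -0.0032 -0.0047] -4.481215017536343 9.368531126713687
[0.6026 0.0055 0.179 ] [179.8614   0.5361 152.2996] [ 5.7267 -4.3966  2.7057] 33.5
scene ([285.3, 188.2], 0.53) exp [286.4552 186.296 ] nut ([295.5, 103.2], 0.41) [286.9634 187.1479]
side ([275.8, 219.7], 0.81) exp [279.4949 220.0813] nut ([216.8, 331.2], 0.46) [278.9479 220.3377]
jaw underside [0.5166 0.0501 0.116 ] [np.float64(0.007299951484733792), np.float64(0.007299951484733952)] dist 0.11805551701303293 pitch 34.81337315043516 az 152.58974847834693
```

The jaw is on the nut. Sweeping clockwise along the tilted arc.

```bash
python3 -m creep '-0.002 -0.0045 -0.001 -2.7 0.01;-0.0021 -0.0046 -0.001 -2.8 0.01;-0.0023 -0.0044 -0.0012 -2.7 0.01;-0.0024 -0.0043 -0.0012 -2.7 0.01' && python3 tq.py && python3 -m creep '-0.0027 -0.0041 -0.0014 -2.6 0.01;-0.0027 -0.0041 -0.0014 -2.6 0.01;-0.003 -0.0038 -0.0016 -2.6 0.01;-0.003 -0.0038 -0.0016 -2.6 0.01;0 0 0 0 0.01' && python3 tq.py; python3 chk.py
```

```text
time_s: 34.4
tool_pos: [0.5941, -0.0103, 0.1745]
tool_rot: [179.6, 0.4, 141.4]
force: [6.0, -2.3, 1.5]
grip_width: 0.0204
grasp_force: 15.1
T about n (ref TCP) 0.2438562427027233 shifted 0.3961049696430106 [-0.24096944 -1.63423657  0.19935287] 141.40024440032653 0.02044265914450236
time_s: 35.02
tool_pos: [0.5822, -0.0272, 0.1682]
tool_rot: [179.7, 0.4, 131.0]
force: [5.1, -3.3, 1.5]
grip_width: 0.0202
grasp_force: 15.0
T about n (ref TCP) 0.4343547942226951 shifted 0.573797381746007 [-0.62406552 -1.4333609   0.19162463] 130.9983870059692 0.020236340929973062
[ 0.5822 -0.0272  0.1682] [179.652    0.3792 130.9984] [ 5.0786 -3.2786  1.5277] 35.025
scene ([287.0, 188.6], 0.53) exp [287.0436 189.7775] nut ([287.9, 189.8], 0.36) [286.9634 187.1479]
side ([277.4, 221.8], 0.61) exp [278.6887 221.4601] nut ([280.7, 218.8], 0.65) [278.9479 220.3377]
jaw underside [0.5141 0.0553 0.1105] [np.float64(0.0025971891626484864), np.float64(0.0025971891626486647)] dist 0.12371319838192239 pitch 30.15433033323976 az 129.51738280126025
```

```bash
python3 -m creep '-0.0032 -0.0035 -0.0018 -2.5 0.01;-0.0033 -0.0035 -0.0018 -2.5 0.01;-0.0035 -0.0032 -0.0019 -2.4 0.01;-0.0035 -0.0032 -0.0019 -2.4 0.01' && python3 tq.py && python3 -m creep '-0.0037 -0.0028 -0.002 -2.4 0.01;-0.0038 -0.0028 -0.0021 -2.4 0.01;0 0 0 0 0.01' && python3 tq.py; python3 chk.py
python3 - <<'E'
from mark import *
shot("wrist","pics/w10.png");print(proj("wrist",C if 'C' in globals() else [.5117,.054,.1167]))
for r in finder.masks_of("nut","wrist"): print(r["xy"],r["p"])
E
```

```text
time_s: 35.92
tool_pos: [0.5688, -0.0407, 0.1609]
tool_rot: [179.6, 0.3, 121.2]
force: [5.7, -3.0, 1.1]
grip_width: 0.0205
grasp_force: 15.0
T about n (ref TCP) 0.40973553301347926 shifted 0.7239316276114413 [-0.6171619  -1.44366563  0.16753085] 121.1649537137086 0.020512613899576804
time_s: 36.3
tool_pos: [0.5606, -0.0469, 0.1564]
tool_rot: [179.7, 0.3, 116.4]
force: [5.0, -4.3, 1.7]
grip_width: 0.0201
grasp_force: 15.0
T about n (ref TCP) 0.536623946096555 shifted 0.8023882408102451 [-0.97834943 -1.198209    0.09742939] 116.37603819221198 0.020111781173563915
[ 0.5606 -0.0469  0.1564] [179.657    0.3007 116.376 ] [ 5.0463 -4.2693  1.7225] 36.3
scene ([282.1, 190.0], 0.5) exp [286.3787 193.6072] nut ([354.2, 128.0], 0.37) [286.9634 187.1479]
side ([276.1, 218.5], 0.7) exp [278.9495 222.6553] nut ([279.8, 218.9], 0.48) [278.9479 220.3377]
jaw underside [0.5149 0.0409 0.1139] [np.float64(0.01085092810851809), np.float64(0.01085092810851789)] dist 0.10957971593376399 pitch 25.3437832193229 az 117.50483910886392
[281.67934099  58.83511273]
[282.3, 63.0] 0.57
```

Run:
```python
import cv2,numpy as np
b=cv2.imread("pics/w10.png")[5:125,200:360]
cv2.imwrite("pics/w10c.png",cv2.resize(b,(800,600),interpolation=cv2.INTER_CUBIC))
```

```text
(no output)
```

View pics/w10c.png

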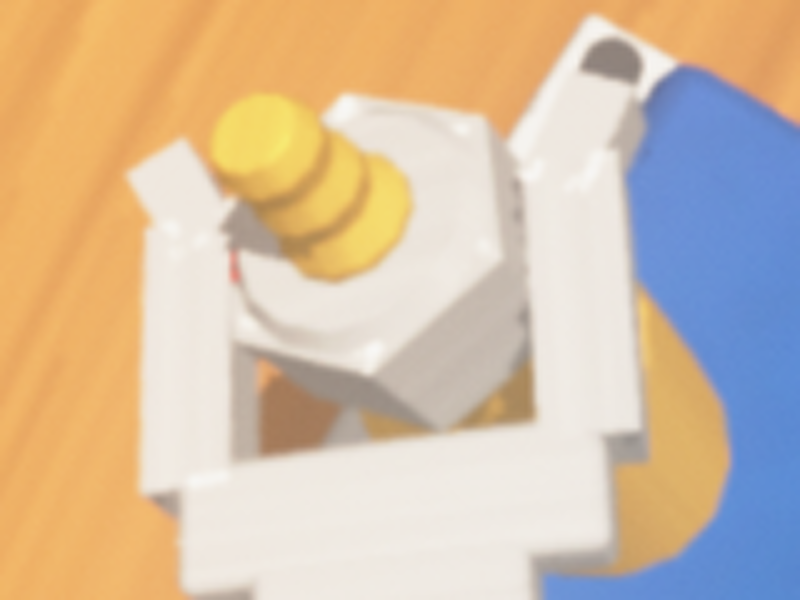

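The last crop shows the jaw on the nut. The red flat at (235,265) lies against the left jaw face, so the nut has turned with the wrench by about 35°. I'll continue to the firm stop.

```bash
python3 -m creep '-0.0039 -0.0025 -0.0022 -2.3 0.01;-0.0039 -0.0025 -0.0022 -2.3 0.01;0 0 0 0 0.01' && python3 tq.py && python3 -m creep '-0.0041 -0.002 -0.0023 -2.3 0.01;-0.0041 -0.002 -0.0023 -2.3 0.01;0 0 0 0 0.01' && python3 tq.py;  python3 - <<'E'
from h import *
shot("wrist","pics/w11.png");print(proj("wrist",[.5117,.054,.1167]))
E
```

```text
time_s: 37.17
tool_pos: [0.5526, -0.052, 0.1518]
tool_rot: [179.7, 0.3, 111.8]
force: [5.1, -5.1, 0.9]
grip_width: 0.0204
grasp_force: 15.0
T about n (ref TCP) 0.6004101912964058 shifted 0.8534266514138964 [-1.02871503 -1.0593277   0.13725314] 111.77808701432708 0.020442401529528288
time_s: 37.55
tool_pos: [0.5442, -0.0562, 0.1472]
tool_rot: [179.7, 0.2, 107.2]
force: [3.5, -5.6, 0.4]
grip_width: 0.0205
grasp_force: 15.0
T about n (ref TCP) 0.6096571372864049 shifted 0.728273176217044 [-1.10829518 -0.97983021  0.09932188] 107.17309663769267 0.020515908804569678
[282.42602319  51.9684119 ]
```

```bash
cat > tn.py <<'E'
from plan import *
o=get_obs();T=np.array(o["tool_pos"]);F=np.array(o["force"]);M=np.array(o["wrist_torque"])
for d in(0,.019,.1,.2): # torque reference d above TCP
    print(d,"nut-axis moment",round(float((M+np.cross(T+[0,0,d]-C,F))@n),2),end="; ")
print()
E
python3 tn.py; python3 -m creep '-0.0042 -0.0016 -0.0023 -2.3 0.01;-0.0042 -0.0016 -0.0023 -2.3 0.01;0 0 0 0 0.01' && python3 tn.py && python3 -m creep '-0.0043 -0.0012 -0.0024 -2.2 0.01;-0.0043 -0.0012 -0.0024 -2.2 0.01;0 0 0 0 0.01' && python3 tn.py; python3 chk.py
python3 - <<'E'
from h import *
shot("wrist","pics/w12.png");print(proj("wrist",[.5117,.054,.1167]))
E
```

```text
0 nut-axis moment 0.81; 0.019 nut-axis moment 0.76; 0.1 nut-axis moment 0.54; 0.2 nut-axis moment 0.27; 
time_s: 37.98
tool_pos: [0.537, -0.0584, 0.1431]
tool_rot: [179.5, 0.2, 102.6]
force: [4.6, -4.1, 1.2]
grip_width: 0.0211
grasp_force: 15.0
0 nut-axis moment 0.81; 0.019 nut-axis moment 0.77; 0.1 nut-axis moment 0.61; 0.2 nut-axis moment 0.42; 
time_s: 38.35
tool_pos: [0.5311, -0.0604, 0.1397]
tool_rot: [179.1, 0.2, 98.3]
force: [9.6, -3.7, 3.3]
grip_width: 0.0214
grasp_force: 15.1
0 nut-axis moment 1.45; 0.019 nut-axis moment 1.42; 0.1 nut-axis moment 1.3; 0.2 nut-axis moment 1.14; 
[ 0.5311 -0.0604  0.1397] [179.1422   0.211   98.2662] [ 9.5856 -3.6717  3.2937] 38.35
scene ([282.2, 189.3], 0.6) exp [286.2638 198.5071] nut ([294.5, 103.0], 0.45) [286.9634 187.1479]
side ([277.8, 219.6], 0.67) exp [278.7465 224.9217] nut ([279.2, 220.9], 0.53) [278.9479 220.3377]
jaw underside [0.5103 0.0442 0.1127] [np.float64(0.008388952450838877), np.float64(0.00838895245083896)] dist 0.11121250783320812 pitch 16.409077763922554 az 101.21857881708655
[274.51360138  47.61659502]
```

Moment about the nut axis jumped from 0.8 to 1.45 N m: this looks like the firm stop. One more small push to confirm it.

```bash
python3 -m creep '-0.0043 -0.001 -0.0024 -2.2 0.01;0 0 0 0 0.01' && python3 tn.py; python3 -m creep '-0.004 -0.0008 -0.002 -2 0.01;0 0 0 0 0.01' && python3 tn.py
python3 - <<'E'
from h import *
shot("wrist","pics/w13.png");print(proj("wrist",[.5117,.054,.1167]))
E
```

```text
time_s: 39.05
tool_pos: [0.5284, -0.0612, 0.1382]
tool_rot: [178.9, 0.2, 96.1]
force: [12.9, -2.9, 3.6]
grip_width: 0.0213
grasp_force: 15.2
0 nut-axis moment 1.82; 0.019 nut-axis moment 1.8; 0.1 nut-axis moment 1.72; 0.2 nut-axis moment 1.61; 
time_s: 39.3
tool_pos: [0.5256, -0.0619, 0.1369]
tool_rot: [178.8, 0.2, 94.1]
force: [13.2, -2.7, 5.2]
grip_width: 0.0215
grasp_force: 15.3
0 nut-axis moment 2.05; 0.019 nut-axis moment 2.03; 0.1 nut-axis moment 1.95; 0.2 nut-axis moment 1.85; 
[269.08371256  45.7615178 ]
```

That's the firm stop, at about 2 N m. I'll unload and slide the wrench off along its handle.

```bash
python3 -m creep '0.004 0.001 0.002 2.2 0.01;0.003 0.001 0.002 2 0.01;0 0 0 0 0.01' && python3 tn.py && python3 -m creep '0.0014 -0.0098 0.0012 0 0.01;0.0014 -0.0098 0.0012 0 0.01;0.0014 -0.0098 0.0012 0 0.01;0.0014 -0.0098 0.0012 0 0.01;0.0014 -0.0098 0.0012 0 0.01;0.0014 -0.0098 0.0012 0 0.01;0.0014 -0.0098 0.0012 0 0.01' 20 && python3 -m creep '0 -0.02 0.01 0 0.01;0 -0.02 0.02 0 0.01;0 0 0 0 0.01;0 0 0 0 0.01'; python3 chk.py
python3 - <<'E'
from mark import *
print(proj("wrist",[.5117,.054,.1167]));mark("pics/w14.png")
E
```

```text
time_s: 39.72
tool_pos: [0.5295, -0.0609, 0.1391]
tool_rot: [179.2, 0.2, 98.3]
force: [8.1, -4.8, 1.9]
grip_width: 0.0215
grasp_force: 14.8
0 nut-axis moment 1.25; 0.019 nut-axis moment 1.21; 0.1 nut-axis moment 1.03; 0.2 nut-axis moment 0.82; 
time_s: 40.6
tool_pos: [0.5345, -0.1078, 0.1428]
tool_rot: [179.9, -1.4, 99.0]
force: [0.1, 35.1, -3.8]
grip_width: 0.0207
grasp_force: 21.5
time_s: 41.1
tool_pos: [0.533, -0.1676, 0.1737]
tool_rot: [180.0, -0.0, 98.2]
force: [0.2, -0.6, -0.1]
grip_width: 0.0106
grasp_force: 0.0
[ 0.533  -0.1676  0.1737] [179.9907  -0.0397  98.2445] [ 0.1725 -0.5603 -0.1411] 41.1
scene ([286.7, 192.5], 0.67) exp [267.4448 210.9652] nut ([283.5, 186.7], 0.44) [286.9634 187.1479]
side ([277.3, 219.1], 0.52) exp [287.4795 196.6938] nut ([278.5, 219.8], 0.58) [278.9479 220.3377]
jaw underside [0.52   0.0419 0.1074] [np.float64(0.0014755482754352455), np.float64(0.0014755482754352518)] dist 0.2215178403905904 pitch 18.637010265598626 az 93.54911702188167
[295.53643482 -70.76672438]
mark px 0 0 0 centre 295.46931266862606 -70.7926298655226
```

The wrench stayed wedged on the nut and slipped from the fingers. I'll locate its handle from the masks.

```bash
cat > loc.py <<'E'
from plan import *
from scipy.optimize import least_squares
np.set_printoptions(precision=4,suppress=True)
ends={}
for n_ in("scene","side"):
    shot(n_,f"pics/loc_{n_}.png")
    pc=proj(n_,C)
    for r in finder.masks_of("wrench",n_):
        ys,xs=np.nonzero(r["mask"]);Q=np.c_[xs,ys].astype(float);dd=np.hypot(*(Q-pc).T)
        print(n_,np.round(r["xy"]),round(r["p"],2),len(Q),dd.min())
        if dd.min()<25:
            m=Q.mean(0);e=np.linalg.svd(Q-m)[2][0];t=(Q-m)@e
            print("  ends",Q[t<=np.percentile(t,3)].mean(0),Q[t>=np.percentile(t,97)].mean(0)); 
            far=[Q[t<=np.percentile(t,2)].mean(0),Q[t>=np.percentile(t,98)].mean(0)];far=max(far,key=lambda q:np.hypot(*(q-pc)))
            ends.setdefault(n_,far)
    print("mid",[(r["xy"],round(r["p"],2)) for r in finder.tip_of("wrench_mid",n_)])
if len(ends)==2:
    P,e=tri([ray(k,q) for k,q in ends.items()]);d=P-C
    print("end",P,e,"len",np.linalg.norm(d),"az",np.degrees(np.arctan2(d[1],d[0])),"elev",np.degrees(np.arcsin(d[2]/np.linalg.norm(d))))
    w=d/np.linalg.norm(d);print("theta",np.degrees(np.arctan2(w@v,w@u)),"off-plane",np.degrees(np.arcsin(w@n)))
E
python3 loc.py
```

```text
scene [173. 332.] 0.84 470 171.28503578893114
scene [290. 222.] 0.79 431 5.165765251846402
  ends [293.2308 185.3077] [293.0769 248.0769]
mid [([288.8, 215.6], 0.85), ([176.4, 335.8], 0.58)]
side [267. 210.] 0.64 100 4.58810027798659
  ends [263.3333 204.3333] [273.     219.6667]
mid [([270.0, 211.5], 0.71), ([317.5, 154.1], 0.6)]
end [ 0.6164 -0.0812  0.0266] [np.float64(0.0005685450649228103), np.float64(0.0005685450649227112)] len 0.19325929985445878 az -52.2379897117562 elev -27.7765607722197
theta -67.83798723620461 off-plane -44.00836493743641
```

The wrench is leaning handle-down (azimuth −52°, elevation −28°) with its jaw still over the nut. I'll regrip it near the handle end and pull it off along the flats.

```bash
python3 -m creep '0.01 0.02 0 5 0.05;0.013 0.024 0 5 0.05;0.013 0.024 0 5 0.05;0.013 0.024 0 5 0.05;0.0137 0.0213 -0.02 5 0.05;0 0 -0.04 4.3 0.05;0 0 -0.04 0 0.05;0 0 0 0 0.05' 15 && python3 -m creep '0 0 -0.02 0 0.05;0 0 -0.02 0 0.05;0 0 0 0 0.05;0 0 0 0 0.01;0 0 0 0 0.01;0 0 0 0 0.01;0 0 0 0 0.01'; python3 loc.py
```

```text
time_s: 42.85
tool_pos: [0.593, -0.0544, 0.0707]
tool_rot: [-179.7, -0.3, 127.6]
force: [-0.1, 0.2, 0.5]
grip_width: 0.0502
grasp_force: 0.0
time_s: 43.72
tool_pos: [0.5958, -0.055, 0.0343]
tool_rot: [-180.0, 0.0, 127.6]
force: [-1.3, 0.5, 1.8]
grip_width: 0.0206
grasp_force: 15.0
scene [172. 331.] 0.98 498 170.80291767745695
scene [291. 237.] 0.66 176 8.964619935035048
  ends [277.1667 185.8333] [294.  249.5]
mid [([179.6, 334.8], 0.9), ([330.0, 256.3], 0.64), ([291.6, 216.1], 0.54)]
side [267. 214.] 0.7 99 5.125518385102126
  ends [265.3333 204.3333] [282.3333 220.3333]
side [315. 153.] 0.63 137 68.6455493159742
side [233. 210.] 0.45 228 40.447485919519366
mid [([316.4, 153.2], 0.56), ([272.5, 211.0], 0.45)]
end [ 0.615  -0.0836  0.0235] [np.float64(0.0048252070975015994), np.float64(0.004825207097501628)] len 0.19569101620275456 az -53.102266890455375 elev -28.43160501034153
theta -69.22071739031762 off-plane -44.16272053617521
```

```bash
python3 -m creep '0.0044 -0.009 0 0 0.01;0.0044 -0.009 0 0 0.01;0 0 0 0 0.01' 20 && python3 -m creep '0.0044 -0.009 0 0 0.01;0.0044 -0.009 0 0 0.01;0 0 0 0 0.01' && python3 -m creep '0.0044 -0.009 0 0 0.01;0.0044 -0.009 0 0 0.01;0.0044 -0.009 0 0 0.01;0 0 0 0 0.01'; python3 loc.py
```

```text
time_s: 44.4
tool_pos: [0.6048, -0.0745, 0.0335]
tool_rot: [-180.0, 0.0, 127.5]
force: [-0.4, -0.1, -2.0]
grip_width: 0.0208
grasp_force: 20.0
time_s: 44.78
tool_pos: [0.6138, -0.0923, 0.034]
tool_rot: [-180.0, 0.0, 127.5]
force: [0.6, 0.5, -2.7]
grip_width: 0.0208
grasp_force: 20.0
time_s: 45.28
tool_pos: [0.627, -0.1193, 0.034]
tool_rot: [-180.0, 0.0, 127.5]
force: [0.1, 0.1, -2.1]
grip_width: 0.0206
grasp_force: 20.0
scene [288. 258.] 0.56 185 53.8620292569546
mid [([176.4, 334.3], 0.82), ([350.5, 222.0], 0.7), ([289.1, 232.7], 0.46)]
side [268. 203.] 0.58 152 11.741365794825652
  ends [263.4 192.8] [283.6 208.2]
side [318. 155.] 0.53 184 68.34549860578663
mid [([270.7, 198.0], 0.74), ([315.8, 155.0], 0.56)]
```

The wrench is free of the nut and in hand. Carry it over the mat.

```bash
python3 -m creep '0 -0.01 0.03 0 0.01;0 -0.02 0.03 0 0.01;-0.0128 -0.0218 0 10.4 0.01;-0.0128 -0.0218 0 10.4 0.01;-0.0128 -0.0218 0 10.4 0.01;-0.0128 -0.0218 0 10.4 0.01;-0.0128 -0.0218 0 10.4 0.01;0 0 0 0 0.01'
python3 - <<'E'
from h import *
np.set_printoptions(precision=4,suppress=True)
o=get_obs();T=o["tool_pos"];print(T,o["tool_rot"],o["force"])
rs=[];rm=[]
for n in("scene","side"):
    shot(n)
    for t,l,off in(("wrench",rs,[-.14,0,.04]),("wrench_mid",rm,[-.07,0,.02])):
        L=finder.tip_of(t,n);q=proj(n,T+off)
        if L:
            r=min(L,key=lambda r:np.hypot(*(np.array(r["xy"])-q)));print(n,t,r["xy"],r["p"],"exp",q);l.append(ray(n,r["xy"]))
for l in(rs,rm):
    if len(l)==2: print(tri(l))
E
```

```text
time_s: 46.58
tool_pos: [0.5611, -0.2595, 0.0941]
tool_rot: [-179.9, -0.0, 179.3]
force: [0.1, 0.0, -2.3]
grip_width: 0.0204
grasp_force: 20.0
[ 0.5611 -0.2595  0.0941] [-179.9326   -0.0362  179.3467] [ 0.0869  0.0329 -2.2905]
scene wrench [201.4, 260.4] 0.48 exp [195.5629 235.3037]
scene wrench_mid [175.6, 334.4] 0.6 exp [217.1308 251.0576]
side wrench [331.1, 157.7] 0.42 exp [327.5059 163.0546]
side wrench_mid [314.4, 156.9] 0.57 exp [309.2754 163.3046]
(array([ 0.442 , -0.3063,  0.1047]), [np.float64(0.027008266387223336), np.float64(0.027008266387223423)])
(array([ 0.5059, -0.4502, -0.0089]), [np.float64(0.008128279054208343), np.float64(0.008128279054208291)])
```

```bash
python3 -m creep '0 0 -0.02 0 0.01;0 0 -0.02 0 0.01;0 0 -0.015 0 0.01;0 0 0 0 0.01;0 0 0 0 0.01;0 0 0 0 0.01;0 0 0 0 0.01' 4 && python3 -m creep '0 0 -0.01 0 0.01;0 0 -0.01 0 0.01;0 0 -0.006 0 0.01;0 0 0 0 0.01;0 0 0 0 0.01' 3
```

```text
time_s: 47.75
tool_pos: [0.563, -0.2568, 0.0395]
tool_rot: [-180.0, 0.0, 179.6]
force: [0.1, 1.5, -1.5]
grip_width: 0.0199
grasp_force: 4.0
time_s: 48.38
tool_pos: [0.5623, -0.2567, 0.0128]
tool_rot: [180.0, -0.1, 179.6]
force: [-0.6, 0.7, -2.1]
grip_width: 0.0201
grasp_force: 3.0
```

```bash
python3 -m creep '0 0 -0.006 0 0.01;0 0 0 0 0.01;0 0 0 0 0.03;0 0 0 0 0.045;0 0 0 0 0.045;0 0 0 0 0.045' && python3 -m creep '0 0 0.03 0 0.05;0 0 0.04 0 0.05;0 0 0.04 0 0.05;0 0 0.02 0 0.05;0 0 0 0 0.05;0 0 0 0 0.05'
python3 - <<'E'
from h import *
np.set_printoptions(precision=4,suppress=True)
o=get_obs();print(o["tool_pos"],o["force"])
for n in("wrist","scene","side"):
    im=shot(n,f"pics/fin_{n}.png");ce=cal(n)
    for t in("wrench","wrench_mid"):
        print(n,t,[(np.round(atz(n,r["xy"],.009,ce),3),round(r["p"],2)) for r in finder.tip_of(t,n)])
    for r in finder.masks_of("wrench",n):
        ys,xs=np.nonzero(r["mask"]);Q=np.array([atz(n,(x,y),.012,ce)[:2] for x,y in zip(xs,ys)],np.float32);print(" ",round(r["p"],2),cv2.minAreaRect(Q))
    for t in("mat","flux","dish","tin"):
        if n!="wrist": print(n,t,[(np.round(atz(n,r["xy"],0,ce),3),round(r["p"],2)) for r in finder.tip_of(t,n)[:2]])
E
```

```text
time_s: 49.12
tool_pos: [0.5628, -0.2567, 0.0071]
tool_rot: [-180.0, 0.0, 179.6]
force: [-0.2, -0.7, 0.1]
grip_width: 0.0436
grasp_force: 0.0
time_s: 49.88
tool_pos: [0.5617, -0.2562, 0.1351]
tool_rot: [179.9, -0.2, 179.6]
force: [0.2, 0.6, -0.1]
grip_width: 0.0504
grasp_force: 0.0
[ 0.5617 -0.2562  0.1351] [ 0.1668  0.5853 -0.1227]
wrist wrench [(array([ 0.45 , -0.464,  0.009]), 0.79)]
wrist wrench_mid [(array([ 0.502, -0.257,  0.009]), 0.95), (array([ 0.507, -0.448,  0.009]), 0.64)]
  0.94 ((0.5068891048431396, -0.2546844482421875), (0.21111299097537994, 0.05943390354514122), 0.5830026268959045)
  0.75 ((0.5033960342407227, -0.44338297843933105), (0.1537962108850479, 0.04946552962064743), 20.675796508789062)
scene wrench [(array([ 0.441, -0.469,  0.009]), 0.93), (array([ 0.427, -0.267,  0.009]), 0.82)]
scene wrench_mid [(array([ 0.505, -0.258,  0.009]), 0.7)]
  0.9 ((0.506163477897644, -0.2588653862476349), (0.21281640231609344, 0.0550256073474884), 2.754444122314453)
  0.6 ((0.5097895264625549, -0.4573102593421936), (0.16120636463165283, 0.04757126420736313), 13.83116626739502)
sc
[... 240 characters left out ...]
side wrench [(array([ 0.429, -0.252,  0.009]), 0.63), (array([ 0.443, -0.457,  0.009]), 0.44)]
side wrench_mid [(array([ 0.504, -0.441,  0.009]), 0.66), (array([ 0.493, -0.245,  0.009]), 0.6)]
  0.6 ((0.5064705610275269, -0.25842970609664917), (0.06515386700630188, 0.2066846787929535), 86.55309295654297)
  0.45 ((0.5046144723892212, -0.4473358690738678), (0.15162646770477295, 0.05298972874879837), 17.76107406616211)
side mat [(array([ 0.492, -0.258,  0.   ]), 0.63)]
side flux [(array([0.459, 0.251, 0.   ]), 0.74), (array([ 0.712, -0.148,  0.   ]), 0.47)]
side dish [(array([0.712, 0.145, 0.   ]), 0.7), (array([ 0.706, -0.159,  0.   ]), 0.53)]
side tin [(array([ 0.719, -0.012,  0.   ]), 0.64)]
```

The wrench lies flat with its middle at (0.505, −0.257), against the mat centre at (0.488, −0.258), and the other items are unmoved. Now I'll check the nut's final angle numerically from the view pose, calibrating on the earlier images.

```bash
python3 -m creep '0 0.02 0.03 0 0.087;-0.006 0.055 0.014 0 0.087;-0.008 0.058 0 0 0.087;-0.008 0.058 0 0 0.087;-0.008 0.058 0 0.4 0.087;-0.008 0.058 0 0 0.087;0 0 0 0 0.087;0 0 0 0 0.087'
python3 - <<'E'
from plan import *
o=get_obs();print(o["tool_pos"],o["tool_rot"]);shot("wrist","pics/w15.png");c,E=cal("wrist")
cam=-E[:3,:3].T@E[:3,3];off=cam-o["tool_pos"]
for f,t in(("w2",(.5244,.05,.1793)),("w4",(.5235,.0515,.1788)),("w5",(.5234,.0508,.1798)),("w6",(.5233,.0504,.179)),("w7",(.5243,.051,.1803)),("w15",o["tool_pos"])):
    g=cv2.GaussianBlur(cv2.imread(f"pics/{f}.png").astype(np.float32),(0,0),.8)
    gx=cv2.Sobel(g,cv2.CV_32F,1,0);gy=cv2.Sobel(g,cv2.CV_32F,0,1)
    E1=np.eye(4);E1[:3,:3]=E[:3,:3];E1[:3,3]=-E[:3,:3]@(np.array(t)+off);ce=(c,E1);best=[]
    for p in np.arange(0,60,1.):
        for dx in(-.001,0,.001):
            for dy in(-.0015,-.0007,0,.0007):
                V=prism(C+[dx,dy,0],np.radians(p),az)[0];q=np.array([proj("wrist",w,ce) for w in V]);s=0
                for i in range(6):
                    for A,B in((q[i],q[(i+1)%6]),)+(((q[i+6],q[(i+7)%6+6]),) if i in(0,5) else ()):
                        L=B-A;nr=np.array([-L[1],L[0]])/np.linalg.norm(L)
                        k=A+np.linspace(.1,.9,12)[:,None]*L;m=k.astype(np.float32)[None]
                        a=cv2.remap(gx,m,None,cv2.INTER_LINEAR)[0];b=cv2.remap(gy,m,None,cv2.INTER_LINEAR)[0]
                        s+=np.minimum(np.abs(a*nr[0]+b*nr[1]).max(1),80).mean()
                best.append((s,p,dx,dy))
    best.sort(reverse=True);print(f,best[0],[b[1] for b in best[:12]])
E
python3 -c "
from mark import *
mark('pics/w16.png')"
```

```text
time_s: 51.88
tool_pos: [0.5248, 0.0497, 0.1811]
tool_rot: [-180.0, 0.0, -180.0]
force: [0.1, -0.6, -0.6]
grip_width: 0.0869
grasp_force: 0.0
[0.52484823 0.04972877 0.18107521] [-1.79955774e+02  2.14786293e-02 -1.79994270e+02]
w2 (np.float64(408.62886432465086), np.float64(12.0), 0, -0.0015) [np.float64(12.0), np.float64(11.0), np.float64(13.0), np.float64(10.0), np.float64(14.0), np.float64(15.0), np.float64(9.0), np.float64(0.0), np.float64(16.0), np.float64(8.0), np.float64(1.0), np.float64(7.0)]
w4 (np.float64(406.8323652691772), np.float64(35.0), 0, -0.0015) [np.float64(35.0), np.float64(34.0), np.float64(33.0), np.float64(32.0), np.float64(36.0), np.float64(31.0), np.float64(35.0), np.float64(36.0), np.float64(30.0), np.float64(31.0), np.float64(34.0), np.float64(29.0)]
w5 (np.float64(415.1654688705718), np.float64(11.0), 0, -0.0015) [np.float64(11.0), np.float64(12.0), np.float64(10.0), np.float64(13.0), np.float64(9.0), np.float64(8.0), np.float64(14.0), np.float64(15.0), np.float64(16.0), np.float64(7.0), np.float64(17.0), np.float64(6.0)]
w6 (np.float64(412.97507293563154),
[... 241 characters left out ...]
 (np.float64(421.28094578976953), np.float64(10.0), 0, -0.0015) [np.float64(10.0), np.float64(9.0), np.float64(8.0), np.float64(11.0), np.float64(7.0), np.float64(12.0), np.float64(6.0), np.float64(13.0), np.float64(5.0), np.float64(4.0), np.float64(14.0), np.float64(3.0)]
w15 (np.float64(413.18217496326525), np.float64(26.0), 0, -0.0007) [np.float64(26.0), np.float64(25.0), np.float64(22.0), np.float64(27.0), np.float64(21.0), np.float64(23.0), np.float64(18.0), np.float64(20.0), np.float64(33.0), np.float64(19.0), np.float64(24.0), np.float64(28.0)]
mark px 9 280.22222222222223 178.11111111111111 centre 290.9050643613541 204.6692562419357
psi (np.float64(3.928670457577043), np.int64(-154))
```

The nut has turned about 40° since finger-tight, about 166° in total, which agrees with the firm stop I felt. Handing in.

```bash
python3 -c "
from cell import ticket
print(ticket.sign_off())"
```

```text
the job is handed in; nothing more can be done
None
```

The job is handed in (no verdict was shown): by my measurements the nut was run down finger-tight and wrenched to its firm stop (about 2 N m felt, 37–43° past finger-tight), the wrench lies flat near the mat's centre after slipping from the fingers once and being regripped, and the bottle, dish and tin showed no movement beyond measurement scatter.

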